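# Fold out the lift's crank handle and raise its platform level with the plinth

### The job

An aluminium rail is to lie level across the screw lift and the wooden plinth next to it, but the lift's platform is too low. Fold the lift's crank handle out until it stands fully upright, and only then crank the platform up (clockwise seen from above raises it) until its top is level with the top of the plinth, to about 2 mm. Leave the handle standing upright, let go of it, and do not disturb the rail, beaker, wooden block and wash bottle standing around.

Things in the scene. Friction and masses are not known exactly. Their poses are not given: they have to be found in the camera images.
- crank_axis (a point): Point on the crank's vertical turning axis, 197 mm above the bench, at the height of the handle's hinge. Under it lies the hub (30 mm across, its top 11 mm below this point) on a 20 mm spindle that rises 28 mm out of the head block.
- handle_hinge (a point): The hinge of the folding handle at the outer end of the steel crank arm, 60 mm from the crank's axis; moves with the crank. The arm is a flat bar 14 mm wide, 8 mm thick; its top lies 11 mm below this point, its underside 19 mm. The hinge pin is level and square to the arm.
- grip (a point): Middle of the handle's black round grip, 18 mm in diameter and 52 mm long, which spins freely on its own pin. This point is 40 mm from the hinge, the grip's free end 66 mm. Folded, the handle lies level on top of the arm and points from the hinge to (and just past) the crank's axis, its sides clear for fingers on both sides; folded out it stands straight up from the hinge. The point's x axis points along the handle from its free end to the hinge.
- fold (a joint): Angle of the handle about its hinge: 0 folded flat on the arm, 1.57 upright, at its stop. It starts at 0. The hinge is stiff (0.08 N m): the handle stays where it is left.
- crank (a joint): Angle of the crank in rad, growing as it is turned clockwise seen from above; 6.28 (one turn) raises the platform 16 mm. It can reach 15, starts between 0 and 3.1, takes about 0.13 N m and stays where it is left. At 0 the arm points along the lift's x axis.
- platform_top (a point): Centre of the upper face of the lift's steel platform, 140 x 150 mm, 10 mm thick, beside the screw; it moves up and down only, 72 to 110 mm above the bench. It starts 10 to 30 mm below the plinth's top.
- plinth_top (a point): Centre of the flat top of the plain wooden plinth, 120 x 100 mm, fixed, 90 to 102 mm high, standing beside the free edge of the platform.
- lift: The screw lift, fixed to the bench: grey base plate 150 x 300 mm, 14 mm thick, two steel guide rods and a screw under a grey head block (124 x 50 mm, its top 150 mm above the bench). Origin on the bench under the crank's axis; its y axis points from the screw to the platform and on to the plinth, z up. The base reaches from 75 mm behind the origin to 225 mm ahead along y. The highest fixed part is the crank.
- rail_mid (a point): Middle (9 mm up) of the aluminium rail lying on the bench beyond the lift, 260 x 30 x 18 mm, long axis y. Leave alone.
- beaker_mid (a point): Middle (42 mm up) of an empty glass beaker, 68 mm across, 85 mm high, standing on the robot's side of the lift. Leave alone.
- woodblock_mid (a point): Middle of a loose upright wooden block, 35 x 35 x 55 mm, on the robot's side of the lift. Leave alone.
- washbottle_mid (a point): Middle (75 mm up) of a white plastic wash bottle, 60 mm across, 150 mm high, at the crank end of the lift. Leave alone.
Mind the look-alikes: they are no part of the job. Of the things shaped like the part that bears plinth_top, the wooden one is meant.

How it is judged:
By the outcome, as a careful person would: the job done as asked, in the order asked, and still so for the second after the job is handed in, with the robot touching nothing.
It also fails if it takes over 64 s, if anything falls off the work surface, if the arm or the gripper's body presses on something with over 40 N, if the wrist force passes 120 N, or if a joint passes its speed limit or range.

### The arm

A 6-joint arm with a two-finger parallel gripper is mounted at the origin on the work surface. World frame = base frame: x ahead of the robot, y to its left, z up, the work surface at z = 0. Lengths are in mm, angles in rad, forces in N, time in s.
With the tool pointing down it reaches from about 275 to 750 mm from the base axis. Payload 10.2 kg.
Tool frame: the origin (TCP) lies on the front face of the gripper's body, between the roots of the fingers; the fingertips stand 73 mm ahead of it and the grasp point (between the pads) lies ctrl.grip_depth ahead of it (ctrl.grip_depth is the distance from the TCP to the grasp point, in mm); z points along the fingers, y is the direction in which the jaws open and shut (so a half turn about z gives the same grasp; the last joint's range is limited). The gripper opens to 85 mm and grips with 20 to 120 N. Pads are 22 mm wide; open, the fingers measure 114 mm over their backs; the gripper's body (76 mm by 85 mm) begins 54 mm behind the grasp point. The pads swing forward as they close: fully open they stand 13 mm farther back than shut.
Start: joints at [1.12, 0.313, 1.498, -0, 1.331, -0.223], TCP at [118.576, 511.441, 303.894] pointing down, gripper open.
Joint ranges: [-2.94, 2.94], [-0.97, 2.17], [0.19, 2.56], [-1.23, 4.37], [0.02, 3.11], [-2.88, 2.88]. Speed limits (rad/s): [2.39, 2.39, 3.01, 3.14, 3.14, 3.14].

### API

Orientations are given as a unit quaternion [w, x, y, z].
In Python, from rig import readout, capture, ctrl, nets gives the robot as it stands. The module is installed in compiled form; this text tells all that it offers.
- The arm moves only by the tool apply_moves, never from a script. Its argument "targets" is a list of rows, each a list of 4 numbers: the shift along the tool's x, y, z in cm, then the turn about the tool's z in degrees. A call has 1 to 8 rows; each row shifts and turns the commanded pose from where the row before left it, along the tool's axes as they then stand; what a row does not reach is not made up. A row lasts 1/10 s, in which the tool goes at most 50 mm and 8.59 degrees, less where a joint would pass 70% of its speed; a pose out of reach is approached as far as the arm can. A call with a gripper value outside its range is refused whole. "grip" is the finger opening in cm, from 0 to 8.54, set as the call begins (left out, the last holds). The fingers move at their own pace and stop on an object; "force" is the grip in N (left out, the last holds). Time passes only in rows, so rows that do not move let the fingers close. It gives the time, the measured TCP pose, the force and the opening at its end, in the units of the state.
- readout.sense(): the state, without advancing time (a new reading comes with each control period).
- capture(name): name is "scene" or "top"; returns a dict with "img" (480x640x3 uint8, red, green, blue), "fov_y" (degrees; the focal length in pixels is half the picture's height over the tangent of half this angle, whatever the lens; pixels are square), "cx", "cy" (the principal point, pixels), "D" ([k1, k2, p1, p2, k3] as OpenCV has them; the pictures are not rectified), "eye" and "rotation" of the camera in the world. Camera axes: x right, y down, z forward; pixel columns grow to the right and rows downward; lengths in mm; the calibration is good to about 2 mm. A picture is of the moment at which its call begins. There is no depth.
- ctrl.finish_job(): hands the job in, once; it reports no verdict.
Trained networks look in the newest picture that a camera, given by its name, has taken for a name from the list of things; names that differ only in an ending like _2 or _b are one class to them, and where a whole thing is asked for, a point or a joint stands for the part that bears it (a point fixed in the world has none). Each returns a list of dicts, best first, with "score" (0 to 1); they miss things now and then, are a little off and sometimes report something else, mostly with a low value. They report only what shows in the picture. A call takes as long as a camera call. They do not tell look-alikes from the thing itself.
- nets.boxes_of(camera, target): "location" ([column, row] as shares, 0 to 1, of the picture: columns of its width, rows of its height, amid what is visible of it).
The state is a dict: "time_s": time; "joints": joint angles; "dq": joint speeds; "tau": joint torques, N m; "eef_pos": TCP position; "ee_rot": TCP orientation; "force": force on the tool from outside, world axes, zero at the start; "wrist_torque": the same for the moment, N m; "grip_width": opening from 0.0 (shut) to 1.0 (fully open).
Only numpy, scipy, OpenCV 4.12 (cv2) and the standard library are available. Lean on these libraries where they do the work, as an engineer would, in place of code of your own. Each camera call takes 0.05 s, during which the arm holds its last target.

## Working session

There is one attempt and no reset: what is moved stays moved. The work goes in short steps, Python scripts to look and compute and a tool call to move; the robot and the scene stay as the last step left them, time stands still between calls to the robot, and variables do not carry over. Pictures are saved under pics/ and viewed, and the job is handed in when it is done.

Besides the shell and the picture viewer there is one more tool, called after "Call:" as a command line: name --pt "numbers of a row" for each row, then --argument value for the rest. apply_moves: Moves the arm, as the interface text tells. Its arguments: {"type":"object","properties":{"targets":{"type":"array"},"grip":{"type":"number"},"force":{"type":"number"}},"required":["targets"]}

```bash
mkdir -p pics; ls; python3 - <<'E'
from rig import readout,capture,ctrl,nets
import cv2
print(readout.sense(), ctrl.grip_depth)
for n in("scene","top"):
    c=capture(n); cv2.imwrite(f"pics/{n}0.png",c["img"][:,:,::-1]); print({k:v for k,v in c.items() if k!="img"})
    for t in ["crank_axis","handle_hinge","grip","fold","crank","platform_top","plinth_top","lift","rail_mid","beaker_mid","woodblock_mid","washbottle_mid"]:
        try: print(t,[(round(d["location"][0]*640),round(d["location"][1]*480),round(d["score"],2)) for d in nets.boxes_of(n,t)][:4])
        except Exception as e: print(t,e)
E
```

```text
pics
{'time_s': 0.0, 'joints': array([ 1.11960795e+00,  3.13477407e-01,  1.49842042e+00, -8.39823136e-06,
        1.33099357e+00, -2.23407887e-01]), 'dq': array([-0.0005369 ,  0.00012447,  0.00060097, -0.00060877,  0.0013128 ,
        0.00080529]), 'tau': array([-1.34007227e-03, -4.12268722e+01, -2.59737951e+01, -2.22047611e-04,
        4.20675759e-03,  1.94510955e-05]), 'eef_pos': array([118.50066708, 511.2906371 , 303.32725949]), 'ee_rot': array([-2.11055069e-04,  1.13643174e-01,  9.93521418e-01, -6.14134630e-04]), 'force': array([0.79927458, 0.99876138, 0.39757223]), 'wrist_torque': array([0.02229347, 0.03628048, 0.03691463]), 'grip_width': 0.9997670314859324} 53.900000000000006
{'fov_y': 51.89586378514852, 'cx': 314.13768969624965, 'cy': 246.4869163294216, 'D': array([-0.14106806,  0.        ,  0.        ,  0.        ,  0.        ]), 'eye': array([ 890.3608074 , -189.03736341,  886.82720599]), 'rotation': array([-0.22309802,  0.84601366,  0.46826506, -0.12335311])}
crank_axis [(241, 296, 0.81)]
handle_hinge [(236, 297, 0.69)]
grip [(236, 291, 0.72)]
fold [(239, 295, 0.67), (277, 
[... 329 characters left out ...]
0.42)]
{'fov_y': 52.23919506178661, 'cx': 319.95743808881053, 'cy': 243.01163953154153, 'D': array([-0.12131371,  0.        ,  0.        ,  0.        ,  0.        ]), 'eye': array([ 321.48336775,   22.95229707, 1252.17996811]), 'rotation': array([ 0.06633448, -0.70337412,  0.70524235, -0.0591422 ])}
crank_axis [(389, 221, 0.67)]
handle_hinge [(391, 222, 0.71)]
grip [(391, 221, 0.73)]
fold [(392, 220, 0.64)]
crank [(390, 220, 0.56)]
platform_top [(339, 241, 0.87)]
plinth_top [(222, 325, 0.85), (260, 244, 0.82), (194, 255, 0.67), (213, 175, 0.63)]
lift [(348, 242, 0.77)]
rail_mid [(341, 192, 0.69)]
beaker_mid [(381, 300, 0.88)]
woodblock_mid [(323, 298, 0.58)]
washbottle_mid [(455, 235, 0.65)]
```

View pics/scene0.png

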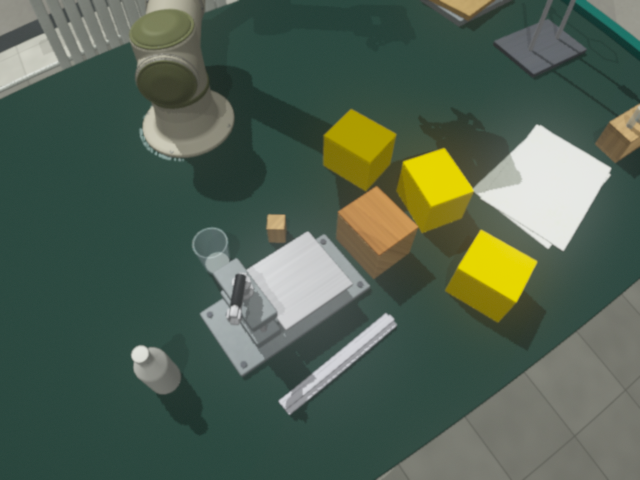

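View pics/top0.png

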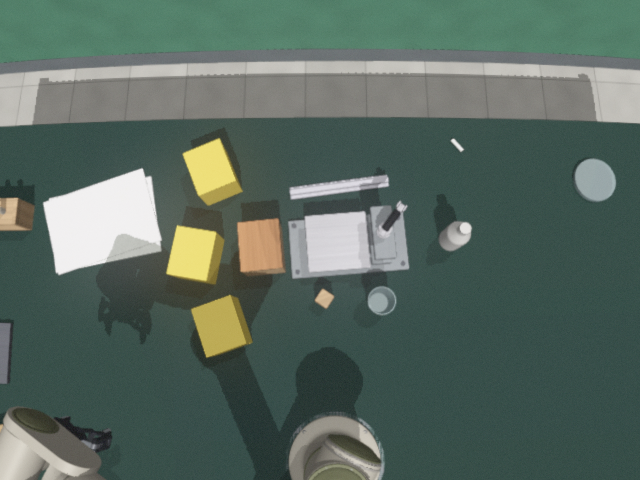

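```bash
python3 - <<'E'
import cv2
a=cv2.imread("pics/scene0.png")[170:390,140:440]; cv2.imwrite("pics/scene0c.png",cv2.resize(a,None,fx=2.66,fy=2.66,interpolation=cv2.INTER_CUBIC))
a=cv2.imread("pics/top0.png")[150:340,220:480]; cv2.imwrite("pics/top0c.png",cv2.resize(a,None,fx=3,fy=3,interpolation=cv2.INTER_CUBIC))
E
```

```text
(no output)
```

View pics/scene0c.png

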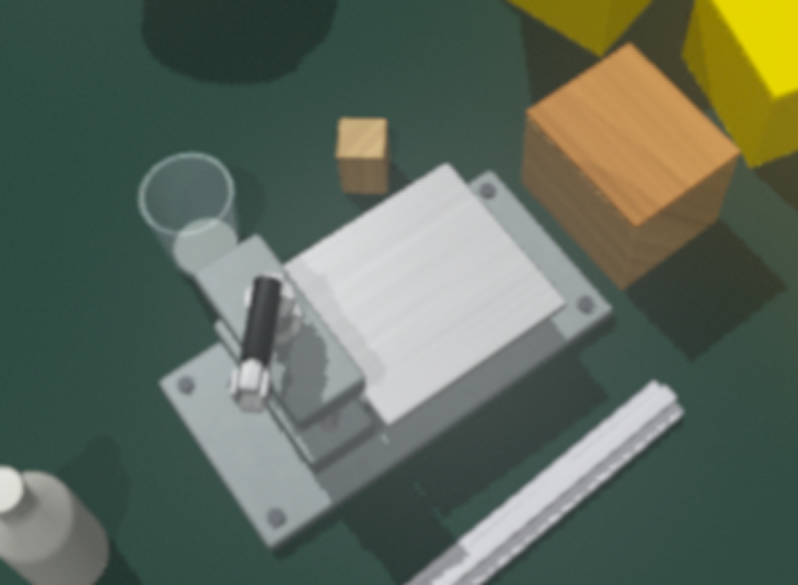

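View pics/top0c.png

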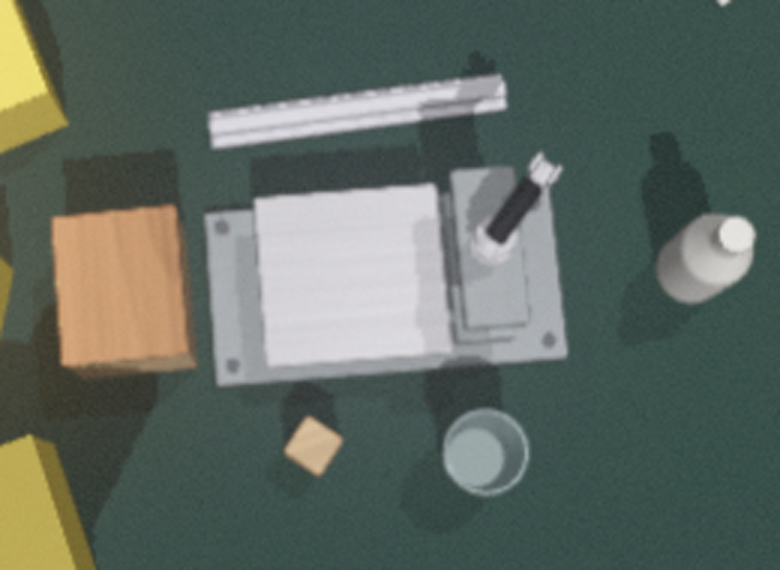

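The pictures show the lift in the middle. In scene the crank handle is at (239,295) and the platform at (295,282); in top they are at (392,220) and (339,241).

There are four plinth-like blocks. In scene they are at (376,228), (358,146), (435,190) and (492,276). Only (376,228), which is (260,245) in top, is wood-coloured and beside the platform's free edge, so it is the one meant. The three yellow ones are look-alikes. I'll confirm this in enlarged crops while picking corners.

```bash
cat > h.py <<'E'
import numpy as np,cv2
from scipy.spatial.transform import Rotation as R
CAM={'scene':(51.89586378514852,314.13768969624965,246.4869163294216,-0.14106806,[890.3608074,-189.03736341,886.82720599],[-0.22309802,0.84601366,0.46826506,-0.12335311]),
'top':(52.23919506178661,319.95743808881053,243.01163953154153,-0.12131371,[321.48336775,22.95229707,1252.17996811],[0.06633448,-0.70337412,0.70524235,-0.0591422])}
def KM(n):
    f,cx,cy,k,e,q=CAM[n]; F=240/np.tan(np.radians(f/2))
    return np.array([[F,0,cx],[0,F,cy],[0,0,1]]),np.array([k,0,0,0,0.]),np.array(e),R.from_quat([q[1],q[2],q[3],q[0]]).as_matrix()
def proj(n,P):
    K,D,e,M=KM(n); P=np.atleast_2d(P).astype(float)
    return cv2.projectPoints(((P-e)@M).reshape(-1,1,3),np.zeros(3),np.zeros(3),K,D)[0].reshape(-1,2)
def ray(n,uv):
    K,D,e,M=KM(n); u=cv2.undistortPoints(np.array(uv,float).reshape(-1,1,2),K,D).reshape(-1,2)
    d=np.c_[u,np.ones(len(u))]@M.T; return e,d/np.linalg.norm(d,axis=1)[:,None]
def onz(n,uv,z):
    e,d=ray(n,uv); return e+d*((z-e[2])/d[:,2])[:,None]
def tri(a,b):
    e1,d1=ray('scene',a);e2,d2=ray('top',b);out=[]
    for x,y in zip(d1,d2):
        A=np.c_[x,-y];s=np.linalg.lstsq(A,e2-e1,rcond=None)[0];p,q=e1+s[0]*x,e2+s[1]*y
        out.append([*(p+q)/2,np.linalg.norm(p-q)])
    return np.array(out)
def crop(src,dst,x,y,w,h,s):
    a=cv2.imread(src)[y:y+h,x:x+w]; cv2.imwrite(dst,cv2.resize(a,None,fx=s,fy=s,interpolation=cv2.INTER_CUBIC))
E
python3 - <<'E'
from h import *
crop('pics/scene0.png','pics/a1.png',220,180,200,150,4)
crop('pics/top0.png','pics/a2.png',230,195,150,100,5)
crop('pics/scene0.png','pics/a3.png',195,250,100,75,8)
crop('pics/top0.png','pics/a4.png',350,190,100,75,8)
# rotation sanity
for n in CAM: print(n, proj(n,[[0,0,0],[400,0,0]]))
E
```

```text
scene [[187.26617218 122.15904162]
 [265.9313475  240.90133165]]
top [[334.76486831 461.20525715]
 [333.99428097 299.45841616]]
```

View pics/a1.png

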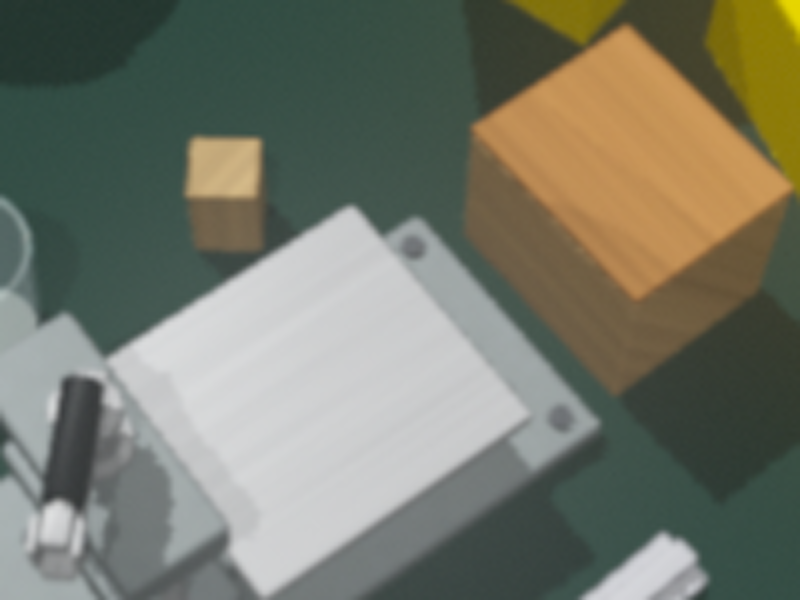

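View pics/a2.png

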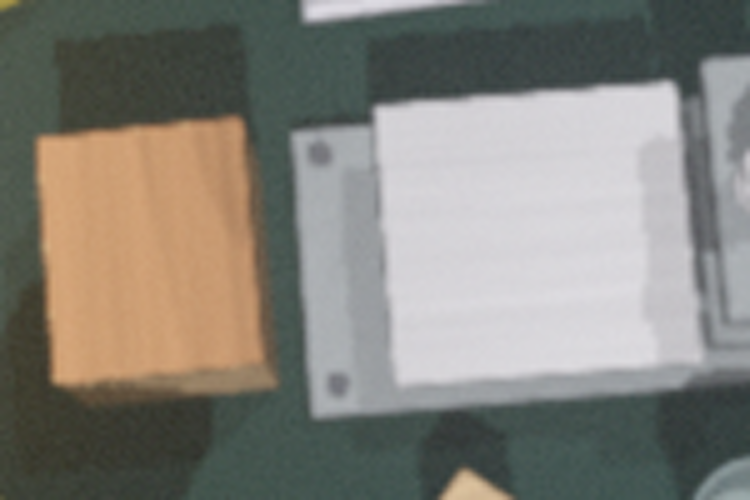

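View pics/a3.png

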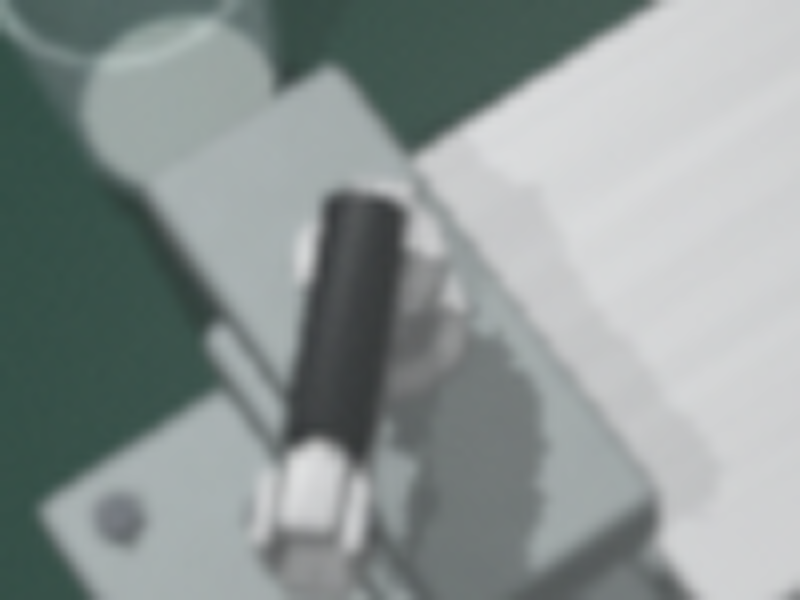

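View pics/a4.png

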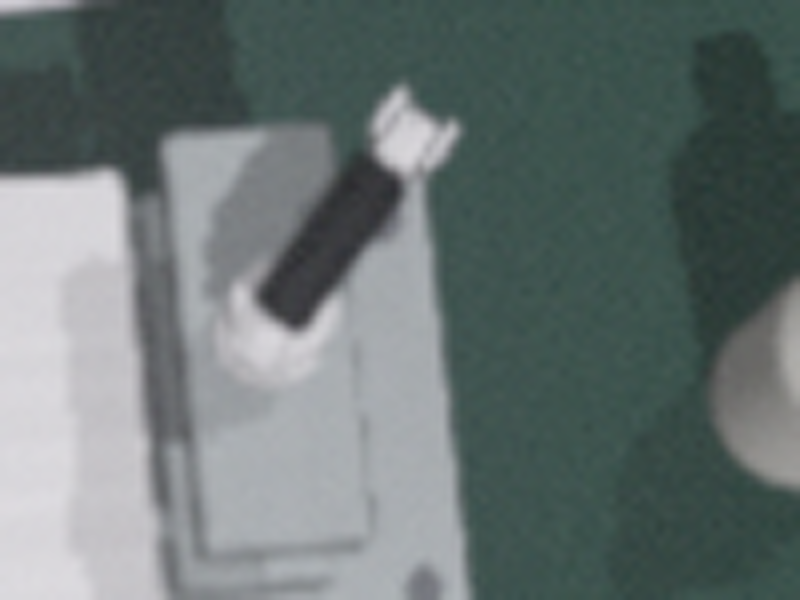

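```bash
python3 - <<'E'
from h import *
def px(p,x,y,s): return (np.array(p,float)+.5)/s-.5+[x,y]
S=lambda p:px(p,220,180,4); T=lambda p:px(p,230,195,5); S3=lambda p:px(p,195,250,8); T4=lambda p:px(p,350,190,8)
np.set_printoptions(precision=1,suppress=True)
# order: -x+y, +x+y, +x-y, -x-y
pl=tri(S([(626,26),(792,187),(638,299),(471,128)]),T([(53,384),(38,137),(243,117),(262,370)]))
pf=tri(S([(352,206),(530,415),(268,598),(108,357)]),T([(398,385),(373,105),(676,82),(701,362)]))
ba=tri(S([(415,217),(601,423)]),T([(313,417),(292,130)]))
he=tri(S3([(330,65),(655,495),(148,185)]),T4([(205,553),(163,135),(372,540)]))
ha=tri(S3([(365,200),(325,450)]),T4([(280,312),(385,180)]))
for n,a in zip(['plinth','platf','base','head','handle'],[pl,pf,ba,he,ha]):
    print(n);print(a, 'mean',a.mean(0), 'edges',np.linalg.norm(np.diff(a[:,:3],axis=0),axis=1))
E
```

```text
plinth
[[460.8 225.   99.    0.7]
 [580.4 234.9 102.9   0.8]
 [590.2 136.5 103.5   3.1]
 [468.3 126.6  95.4   3.1]] mean [524.9 180.7 100.2   1.9] edges [120.2  98.8 122.6]
platf
[[463.5  62.3  72.8   2.7]
 [602.1  73.6  73.5   0.2]
 [613.9 -74.4  74.2   4.2]
 [474.6 -80.9  78.5  10. ]] mean [538.6  -4.9  74.8   4.3] edges [139.1 148.4 139.5]
base
[[454.3 106.7  10.5   0.7]
 [603.2 118.7  15.2   1.2]] mean [528.8 112.7  12.9   0.9] edges [149.5]
head
[[ 483.1  -91.6  147.7    0.4]
 [ 605.6  -82.   149.2    0.4]
 [ 487.1 -138.6  146.6    2.6]] mean [ 525.3 -104.1  147.8    1.1] edges [122.8 131.3]
handle
[[ 542.3 -107.4  201.     1.9]
 [ 581.3 -138.3  193.8    2.6]] mean [ 561.8 -122.9  197.4    2.3] edges [50.3]
```

```bash
python3 - <<'E'
from h import *
from scipy.optimize import least_squares
def px(p,x,y,s): return (np.array(p,float)+.5)/s-.5+[x,y]
S=lambda p:px(p,220,180,4); T=lambda p:px(p,230,195,5); S3=lambda p:px(p,195,250,8); T4=lambda p:px(p,350,190,8)
np.set_printoptions(precision=2,suppress=True)
obs={'scene':np.r_[S([(626,26),(792,187),(638,299),(471,128)]),S([(352,206),(530,415),(268,598)]),S([(415,217),(601,423)]),S3([(330,65),(655,495),(148,185)]),S3([(365,200),(325,450)])],
'top':np.r_[T([(53,384),(38,137),(243,117)]),T([(398,385),(373,105),(676,82)]),T([(313,417),(292,130)]),T4([(205,553),(163,135),(372,540)]),T4([(280,312),(385,180)])]}
def model(p):
    x,y,a,c,yc,zp,qx,qy,qa,qz=p[:10]
    r=lambda a:np.array([[np.cos(a),-np.sin(a)],[np.sin(a),np.cos(a)]])
    L=lambda pts:np.c_[np.array([q[:2] for q in pts])@r(a).T+[x,y],[q[2] for q in pts]]
    Q=np.c_[np.array([(-60,50),(60,50),(60,-50),(-60,-50)])@r(qa).T+[qx,qy],[qz]*4]
    P=L([(-70,yc+75,zp),(70,yc+75,zp),(70,yc-75,zp)]);B=L([(-75,225,14),(75,225,14)])
    H=L([(-62,25,150),(62,25,150),(-62,-25,150)])
    u=np.array([np.cos(c),-np.sin(c)]);G=L([(*(u*-6),197),(*(u*46),197)])
    return np.r_[Q,P,B,H,G],np.r_[Q[:3],P,B,H,G]
def res(p):
    s,t=model(p); 
    return np.r_[(proj('scene',s-p[10:13])-obs['scene']).ravel()/.5,(proj('top',t-p[13:16])-obs['top']).ravel()/.5,p[10:16]/2]
p0=np.r_[547,-112,.08,.75,100,74,525,181,.08,98,np.zeros(6)]
f=least_squares(res,p0,loss='soft_l1');J=f.jac;sd=np.sqrt(np.diag(np.linalg.inv(J.T@J)))
print(f.x);print(sd);print(f.fun[:-6].reshape(-1,2)*.5)
E
```

```text
[ 545.9  -111.      0.08    0.72  105.56   72.59  525.08  181.3     0.1
  101.44    0.52   -1.12    3.24   -0.52    1.12    1.1 ]
[1.63 1.78 0.   0.02 0.76 1.88 1.65 1.94 0.01 1.81 1.59 1.77 2.31 1.59
 1.77 2.  ]
[[ 0.02 -0.28]
 [ 0.33  0.12]
 [-0.55  0.57]
 [-0.25 -0.13]
 [-0.19 -0.3 ]
 [ 0.48 -0.05]
 [-1.15  0.51]
 [ 0.26 -0.9 ]
 [-0.05  0.32]
 [ 0.48 -0.87]
 [ 0.89 -0.16]
 [-1.73 -0.34]
 [ 0.14  0.98]
 [-0.11  0.33]
 [ 0.19 -0.21]
 [-0.38  0.19]
 [-0.4  -0.04]
 [-0.55  0.27]
 [ 0.15  0.25]
 [-0.17  0.01]
 [-0.05 -0.05]
 [ 0.1  -0.02]
 [ 0.15  0.11]
 [ 0.04 -0.3 ]
 [ 1.03 -0.06]
 [-0.21  0.64]
 [ 0.17 -1.21]]
```

Call:
apply_moves --pt "-3.5 -3.2 0 0" --pt "-3.5 -3.2 0 0" --pt "-3.5 -3.2 0 0" --pt "-3.5 -3.2 0 0" --pt "-3.5 -3.2 0 0" --pt "-3.5 -3.2 0 0" --pt "-3.5 -3.2 0 0" --pt "-3.5 -3.2 0 0" --grip 6

```text
time_s: 2.1
eef_pos: [334.2, 197.1, 304.2]
ee_rot: [0.0, 0.114, 0.994, 0.0]
force: [1.6, 0.2, 0.2]
grip_width: 0.702
```

Call:
apply_moves --pt "-3.5 -3.2 0 0" --pt "-3.5 -3.2 0 0" --pt "-3.5 -3.2 0 0" --pt "-3.5 -3.2 0 0" --pt "-3.5 -3.2 0 0" --pt "-3.5 -3.2 0 0" --pt "0 0 0 8" --pt "0 0 0 8"

```text
time_s: 2.9
eef_pos: [495.2, -36.9, 303.4]
ee_rot: [-0.0, 0.254, 0.967, 0.0]
force: [-0.5, 0.4, -0.3]
grip_width: 0.704
```

Call:
apply_moves --pt "0 0 0 8.4" --pt "0 0 0 0" --pt "0 0 0 0"

```text
time_s: 3.2
eef_pos: [494.7, -35.6, 303.9]
ee_rot: [0.0, 0.319, 0.948, -0.0]
force: [0.5, 0.3, 0.8]
grip_width: 0.704
```

Call:
apply_moves --pt "-3.5 -1 0 0" --pt "-3.5 -1 0 0" --pt "-3.5 -0.95 0 0" --pt "0 0 1 0" --pt "0 0 0 0" --pt "0 0 0 0"

```text
time_s: 3.8
eef_pos: [559.8, -122.1, 293.9]
ee_rot: [-0.0, 0.32, 0.947, 0.0]
force: [-0.1, -0.2, -0.4]
grip_width: 0.706
```

```bash
python3 - <<'E'
from h import *
from rig import capture
for n,b in (("scene",(180,220,120,90)),("top",(330,170,120,90))):
    c=capture(n); cv2.imwrite(f"pics/{n}1.png",c["img"][:,:,::-1]); crop(f"pics/{n}1.png",f"pics/{n}1c.png",*b,6)
E
```

```text
(no output)
```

View pics/scene1c.png

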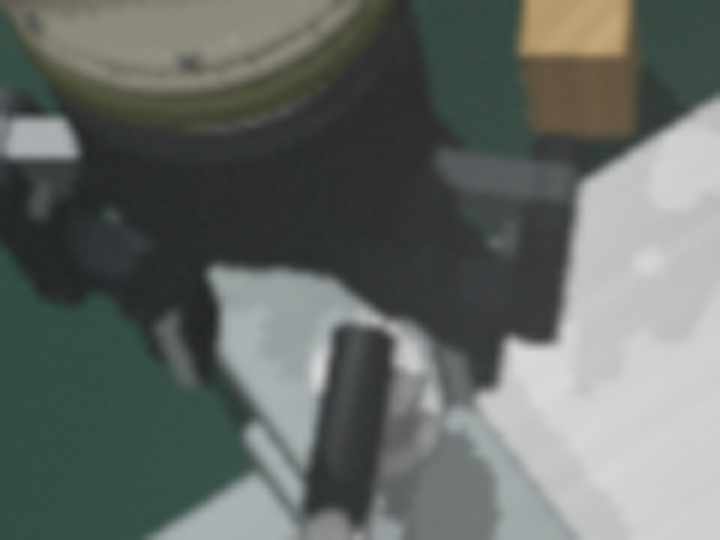

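View pics/top1c.png

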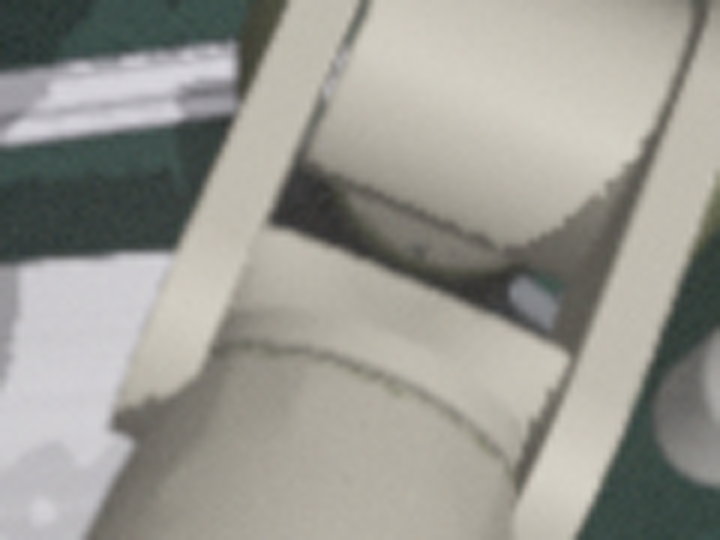

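Call:
apply_moves --pt "0 0 0 0" --pt "0 0 0 0" --pt "0 0 1 0" --pt "0 0 0.8 0" --pt "0 0 0.7 0" --pt "0 0 0.3 0" --pt "0 0 0.3 0" --pt "0 0 0 0" --grip 3.2 --force 30

```text
time_s: 4.7
eef_pos: [560.1, -122.9, 262.5]
ee_rot: [-0.0, 0.321, 0.947, 0.0]
force: [0.5, 0.4, 0.8]
grip_width: 0.373
```

Call:
apply_moves --pt "0 0 0 0" --pt "0 0 0 0" --pt "0 0 0 0" --pt "0 0 0 0" --grip 1

```text
time_s: 5.1
eef_pos: [560.3, -122.8, 263.2]
ee_rot: [0.0, 0.321, 0.947, 0.0]
force: [2.5, 1.7, 1.5]
grip_width: 0.193
```

```bash
python3 - <<'E'
from h import *
from rig import capture,readout
for n,b in (("scene",(180,220,120,90)),):
    c=capture(n); cv2.imwrite(f"pics/{n}2.png",c["img"][:,:,::-1]); crop(f"pics/{n}2.png",f"pics/{n}2c.png",*b,6)
s=readout.sense(); print(s['grip_width']*85.4,s['force'],s['wrist_torque'],s['ee_rot'])
E
```

```text
16.462199618739437 [-0.06716306  1.30370519  0.96656214] [ 0.2427455  -0.18409163  0.04991771] [3.37680865e-04 3.21001432e-01 9.47078643e-01 1.04711005e-04]
```

View pics/scene2c.png

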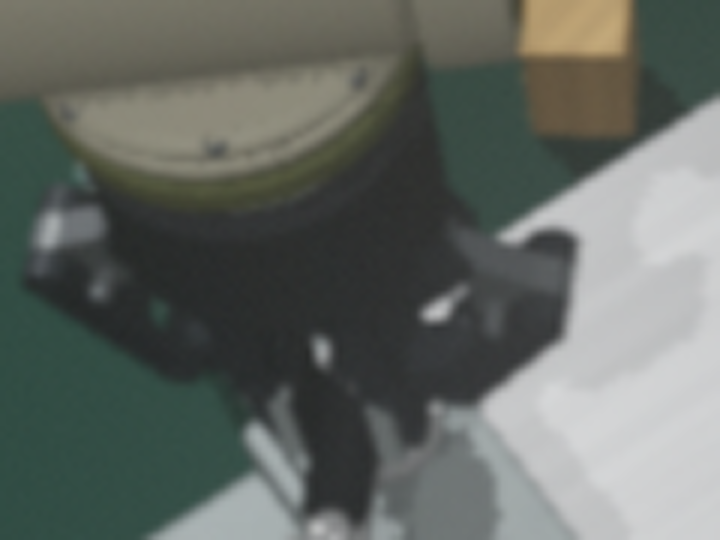

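Call:
apply_moves --pt "-0.06 0 -0.72 0" --pt "-0.19 0 -0.7 0" --pt "-0.31 0 -0.66 0" --pt "-0.42 0 -0.6 0" --pt "-0.51 0 -0.51 0" --pt "0 0 0 0"

```text
time_s: 5.75
eef_pos: [572.5, -132.4, 295.8]
ee_rot: [0.001, 0.321, 0.947, -0.0]
force: [0.7, 2.1, -1.1]
grip_width: 0.189
```

```bash
python3 - <<'E'
from h import *
from rig import capture,readout
for n,b in (("scene",(180,220,120,90)),):
    c=capture(n); cv2.imwrite(f"pics/{n}3.png",c["img"][:,:,::-1]); crop(f"pics/{n}3.png",f"pics/{n}3c.png",*b,6)
s=readout.sense(); print(s['grip_width']*85.4,s['force'],s['wrist_torque'],s['ee_rot'])
E
```

```text
16.169769951425355 [ 1.69004129  2.13859727 -0.97979518] [ 0.44621436 -0.20666807 -0.05348907] [ 8.62872131e-04  3.21138654e-01  9.47031789e-01 -1.02038760e-04]
```

View pics/scene3c.png

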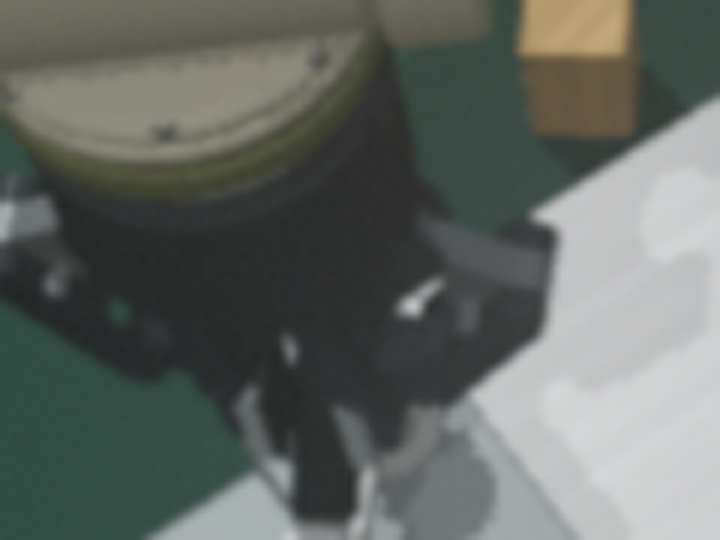

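Call:
apply_moves --pt "-0.6 0 -0.42 0" --pt "-0.66 0 -0.31 0" --pt "-0.7 0 -0.19 0" --pt "-0.72 0 -0.06 0" --pt "-0.1 0 0 0" --pt "-0.1 0 0 0" --pt "0 0 0 0"

```text
time_s: 6.5
eef_pos: [595.0, -149.7, 304.8]
ee_rot: [0.0, 0.321, 0.947, -0.0]
force: [0.4, 0.3, -0.1]
grip_width: 0.116
```

```bash
python3 - <<'E'
from h import *
from rig import capture,readout
for n,b in (("scene",(180,220,120,90)),):
    c=capture(n); cv2.imwrite(f"pics/{n}4.png",c["img"][:,:,::-1]); crop(f"pics/{n}4.png",f"pics/{n}4c.png",*b,6)
s=readout.sense(); print(s['grip_width']*85.4,s['force'],s['wrist_torque'],s['ee_rot'])
E
```

```text
10.214572907527005 [-0.1949731  -0.16937318 -0.54827475] [ 0.04349528  0.00726658 -0.04314981] [ 3.73001512e-04  3.21106069e-01  9.47043154e-01 -1.35057583e-04]
```

View pics/scene4c.png

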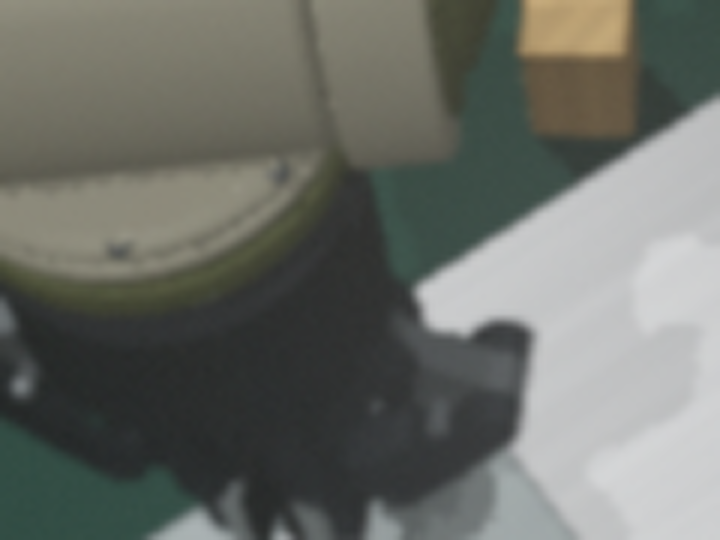

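Call:
apply_moves --pt "0 0 -2 0" --pt "0 0 -3 0" --pt "2 3 -2 0" --pt "4 3 0 0" --pt "4 3 0 0" --pt "4 3 0 0" --pt "4 0 0 0" --pt "0 0 0 0" --grip 4

```text
time_s: 7.35
eef_pos: [522.3, 58.4, 375.5]
ee_rot: [0.0, 0.319, 0.948, 0.0]
force: [-0.6, -0.6, 0.5]
grip_width: 0.469
```

```bash
python3 - <<'E'
from h import *
from rig import capture,readout
for n,b in (("scene",(180,240,120,90)),("top",(330,170,120,90))):
    c=capture(n); cv2.imwrite(f"pics/{n}5.png",c["img"][:,:,::-1]); crop(f"pics/{n}5.png",f"pics/{n}5c.png",*b,6)
s=readout.sense(); print(s['grip_width']*85.4,s['force'],s['eef_pos'])
E
```

```text
39.93028378420062 [-0.23506065  0.05462257  1.11579739] [524.65026563  55.61823775 375.21559467]
```

View pics/scene5c.png

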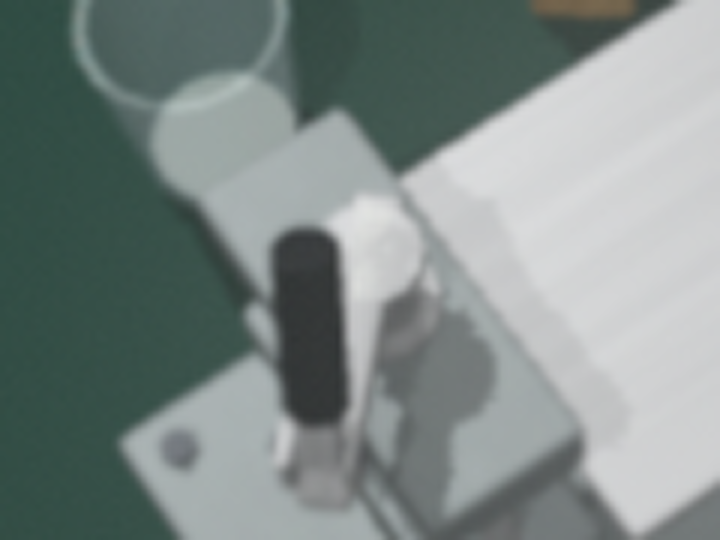

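View pics/top5c.png

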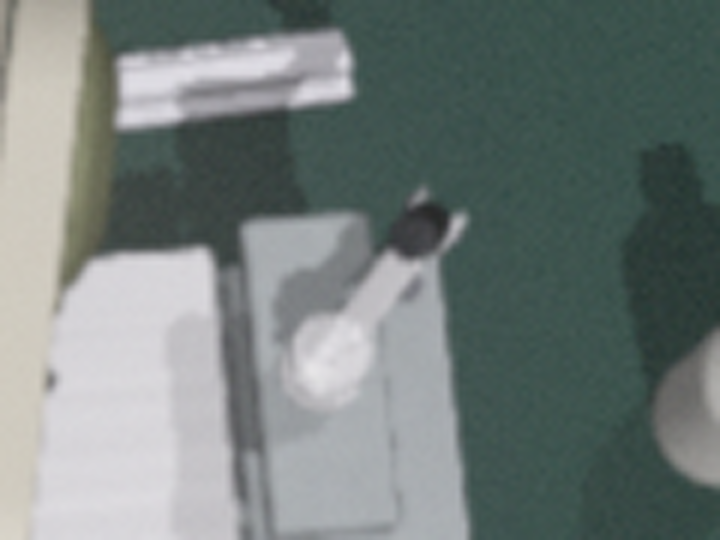

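```bash
python3 - <<'E'
from h import *
def px(p,x,y,s): return (np.array(p,float)+.5)/s-.5+[x,y]
np.set_printoptions(precision=1,suppress=True)
print(tri(px([(305,250),(320,425),(378,235)],180,240,6),px([(414,233),(432,213),(330,350)],330,170,6)))
ax=np.array([546,-111.2]);a=.085
for c in (.68,.72,.76):
  u=np.array([np.cos(a-c),np.sin(a-c)]);h=ax+60*u
  for f in (60,70,80,90):
    P=np.r_[h-u*66*np.cos(np.radians(f)),197+66*np.sin(np.radians(f))]
    print(c,f,P,[( (proj(n,P)[0]+.5-o)*6-.5) for n,o in(('scene',[180,240]),('top',[330,170]))])
E
```

```text
[[ 573.3 -131.   258.2    1.8]
 [ 593.2 -145.5  209.4    1.8]
 [ 545.9 -107.6  192.3    4.1]]
0.68 60 [ 568.4 -126.3  254.2] [array([311.7, 232.7]), array([397.1, 248.8])]
0.68 70 [ 577.  -132.2  259. ] [array([303.6, 263.6]), array([414.9, 221.4])]
0.68 80 [ 586.2 -138.4  262. ] [array([296.2, 301.4]), array([433.1, 193.6])]
0.68 90 [ 595.7 -144.8  263. ] [array([289.8, 344.9]), array([450.9, 166.5])]
0.72 60 [ 567.7 -127.2  254.2] [array([307.3, 232.5]), array([399.6, 250.5])]
0.72 70 [ 576.1 -133.4  259. ] [array([297.4, 263.3]), array([418.5, 223.8])]
0.72 80 [ 585.1 -140.   262. ] [array([288., 301.]), array([437.7, 196.7])]
0.72 90 [ 594.3 -146.8  263. ] [array([279.6, 344.3]), array([456.6, 170.4])]
0.76 60 [ 567.1 -128.1  254.2] [array([302.8, 232.1]), array([402.1, 252.3])]
0.76 70 [ 575.2 -134.6  259. ] [array([291.1, 262.7]), array([422. , 226.3])]
0.76 80 [ 583.9 -141.5  262. ] [array([279.8, 300.2]), array([442.2, 200. ])]
0.76 90 [ 592.8 -148.7  263. ] [array([269.4, 343.4]), array([462.2, 174.4])]
```

Call:
apply_moves --pt "-3 -3 0 0" --pt "-3 -3 0 0" --pt "-3 -3 0 0" --pt "-3 -3 0 0" --pt "0 0 0 0" --pt "0 0 0 0" --pt "0 0 0 0" --grip 0

```text
time_s: 8.15
eef_pos: [547.4, -112.8, 374.6]
ee_rot: [0.0, 0.321, 0.947, 0.0]
force: [0.4, 0.4, 0.7]
grip_width: 0.0
```

Call:
apply_moves --pt "0 0 2.4 0" --pt "0 0 2.4 0" --pt "0 0 2.3 0" --pt "-1 0 0 0" --pt "-1 0 0 0" --pt "-0.8 0 0 0" --pt "-0.6 0 0 0" --pt "0 0 0 0"

```text
time_s: 8.95
eef_pos: [574.9, -134.3, 304.0]
ee_rot: [0.001, 0.321, 0.947, -0.0]
force: [0.2, 0.5, -0.4]
grip_width: 0.003
```

```bash
python3 - <<'E'
from h import *
from rig import capture,readout
for n,b in (("scene",(180,240,120,90)),):
    c=capture(n); cv2.imwrite(f"pics/{n}6.png",c["img"][:,:,::-1]); crop(f"pics/{n}6.png",f"pics/{n}6c.png",*b,6)
s=readout.sense(); print(s['grip_width']*85.4,s['force'],s['eef_pos'])
E
```

```text
0.10909386354725717 [ 0.13548638 -0.32068409  0.28262971] [ 574.55870035 -134.04104001  303.83403486]
```

View pics/scene6c.png

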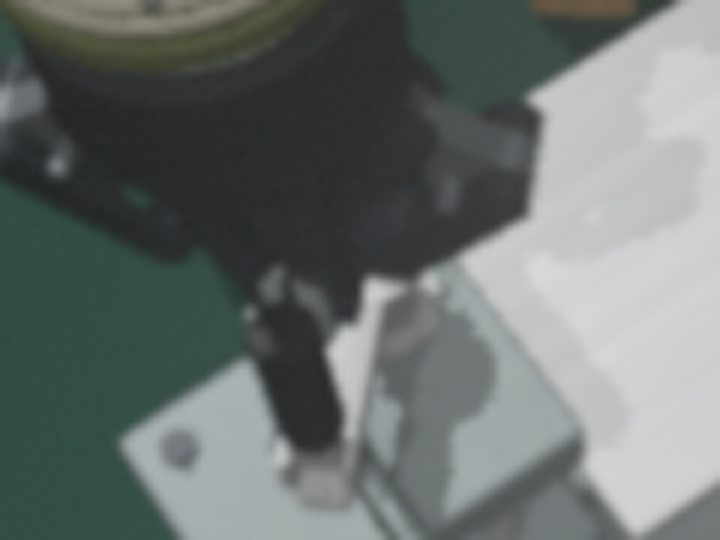

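Call:
apply_moves --pt "-0.2 0 0 0" --pt "-0.2 0 0 0" --pt "-0.1 0 0 0" --pt "0 0 0 0"

```text
time_s: 9.4
eef_pos: [578.1, -136.6, 303.8]
ee_rot: [-0.0, 0.321, 0.947, 0.0]
force: [-2.0, 2.2, 2.7]
grip_width: -0.001
```

Call:
apply_moves --pt "-0.1 0 0 0" --pt "-0.1 0 0 0" --pt "0 0 0 0"

```text
time_s: 9.7
eef_pos: [579.0, -137.0, 303.7]
ee_rot: [-0.002, 0.321, 0.947, 0.001]
force: [-9.8, 6.7, 5.4]
grip_width: -0.002
```

Call:
apply_moves --pt "-0.1 0 0 0" --pt "-0.1 0 0 0" --pt "0 0 0 0"

```text
time_s: 10.0
eef_pos: [579.9, -137.5, 303.6]
ee_rot: [-0.003, 0.321, 0.947, 0.001]
force: [-15.0, 10.5, 8.4]
grip_width: 0.003
```

Call:
apply_moves --pt "0.2 0 0 0" --pt "0.3 0 0 0" --pt "0 0 -2 0" --pt "0 0 -3 0" --pt "3 3 0 0" --pt "4 3 0 0" --pt "4 3 0 0" --pt "0 0 0 0"

```text
time_s: 10.8
eef_pos: [543.7, 6.7, 354.3]
ee_rot: [0.001, 0.319, 0.948, 0.001]
force: [0.1, -1.0, -0.6]
grip_width: -0.005
```

```bash
python3 - <<'E'
from h import *
from rig import capture,readout
for n,b in (("scene",(180,240,120,90)),("top",(330,170,120,90))):
    c=capture(n); cv2.imwrite(f"pics/{n}7.png",c["img"][:,:,::-1]); crop(f"pics/{n}7.png",f"pics/{n}7c.png",*b,6)
s=readout.sense(); print(s['grip_width']*85.4,s['force'],s['eef_pos'])
E
```

```text
0.05201855311599466 [ 0.57080387  0.04555912 -0.198676  ] [544.81487267   2.83011269 353.83088703]
```

View pics/scene7c.png

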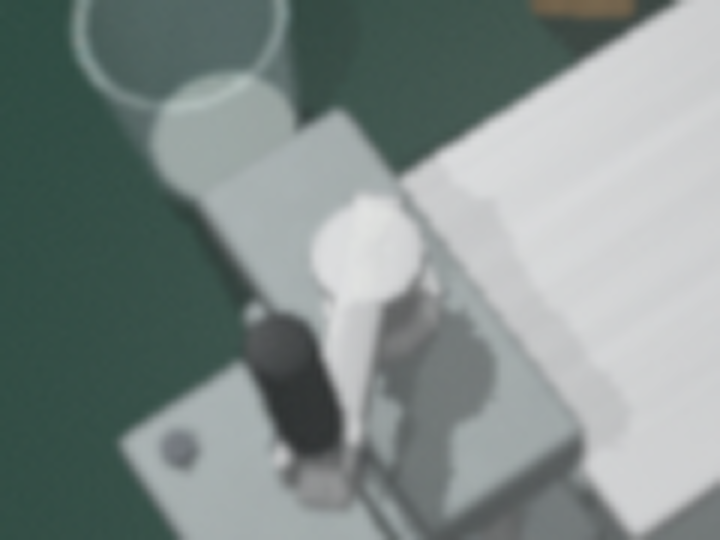

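View pics/top7c.png

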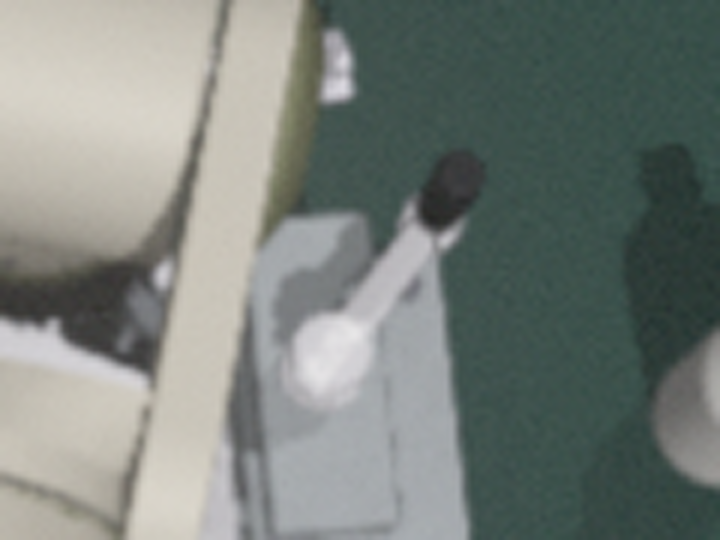

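```bash
python3 - <<'E'
from h import *
def px(p,x,y,s): return (np.array(p,float)+.5)/s-.5+[x,y]
np.set_printoptions(precision=1,suppress=True)
print(tri(px([(367,250),(280,346)],180,240,6),px([(330,357),(459,172)],330,170,6)))
print(onz('scene',px([(367,250)],180,240,6),186),onz('top',px([(330,357)],330,170,6),186))
print(onz('scene',px([(280,346)],180,240,6),263),onz('top',px([(459,172)],330,170,6),263))
E
```

```text
[[ 544.6 -109.9  183.9    1.4]
 [ 594.1 -147.3  262.1    1. ]]
[[ 545.9 -109.5  186. ]] [[ 544.  -110.3  186. ]]
[[ 594.7 -146.9  263. ]] [[ 593.7 -147.6  263. ]]
```

Call:
apply_moves --pt "-4 -2.5 0 0" --pt "-4 -2.5 0 0" --pt "-4 -2.5 0 0" --pt "-1 -1.5 0 0" --pt "0 0 0 0" --pt "0 0 0 0" --pt "0 0 0 0" --grip 4.5

```text
time_s: 11.6
eef_pos: [593.2, -147.4, 353.9]
ee_rot: [0.0, 0.321, 0.947, 0.0]
force: [-0.9, 1.1, -0.8]
grip_width: 0.526
```

Call:
apply_moves --pt "-0.1 0 2.2 0" --pt "0 0 2.2 0" --pt "0 0 1.5 0" --pt "0 0 0.8 0" --pt "0 0 0 0"

```text
time_s: 12.1
eef_pos: [593.9, -148.0, 286.2]
ee_rot: [-0.001, 0.321, 0.947, 0.0]
force: [-0.7, -0.1, -0.0]
grip_width: 0.527
```

Call:
apply_moves --pt "0 0 0 0" --pt "0 0 0 0" --pt "0 0 0 0" --pt "0 0 0 0" --pt "0 0 0 0" --grip 1 --force 30

```text
time_s: 12.6
eef_pos: [594.3, -148.9, 287.6]
ee_rot: [0.001, 0.321, 0.947, 0.0]
force: [0.1, 1.1, 6.1]
grip_width: 0.2
```

Call:
apply_moves --pt "0.09 -1.06 0 0" --pt "0.28 -1.04 0 0" --pt "0.45 -0.97 0 0" --pt "0.62 -0.88 0 0" --pt "0 0 0 0"

```text
time_s: 13.1
eef_pos: [558.0, -171.5, 287.6]
ee_rot: [0.0, 0.321, 0.947, 0.0]
force: [-1.8, 2.1, 6.7]
grip_width: 0.204
```

```bash
python3 - <<'E'
from h import *
from rig import capture,readout
for n,b in (("scene",(180,240,120,90)),):
    c=capture(n); cv2.imwrite(f"pics/{n}8.png",c["img"][:,:,::-1]); crop(f"pics/{n}8.png",f"pics/{n}8c.png",*b,6)
s=readout.sense(); print(s['grip_width']*85.4,s['force'],s['wrist_torque'],s['eef_pos'])
E
```

```text
16.731733255200307 [-2.53079289  2.66829316  6.42366065] [ 0.43452938  0.3557389  -0.02113873] [ 558.25848408 -171.43416816  287.57416099]
```

View pics/scene8c.png

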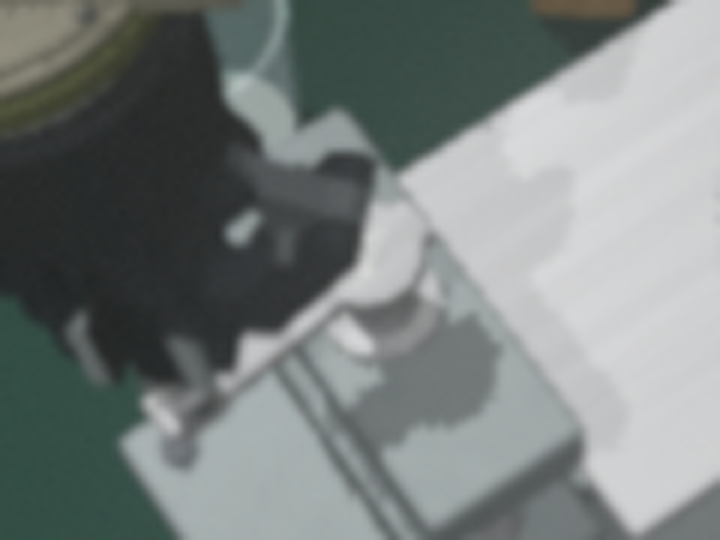

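Call:
apply_moves --pt "0.75 -0.75 0 0" --pt "0.88 -0.62 0 0" --pt "0.97 -0.45 0 0" --pt "1.04 -0.28 0 0" --pt "1.06 -0.09 0 0" --pt "0 0 0 0"

```text
time_s: 13.75
eef_pos: [508.1, -159.0, 287.6]
ee_rot: [0.001, 0.321, 0.947, 0.001]
force: [3.6, 5.1, 5.1]
grip_width: 0.199
```

Call:
apply_moves --pt "1.06 0.09 0 0" --pt "1.04 0.28 0 0" --pt "0.97 0.45 0 0" --pt "0.88 0.62 0 0" --pt "0.75 0.75 0 0" --pt "0 0 0 0"

```text
time_s: 14.35
eef_pos: [485.6, -113.6, 287.7]
ee_rot: [0.004, 0.321, 0.947, 0.001]
force: [10.5, 1.4, 1.4]
grip_width: 0.202
```

Call:
apply_moves --pt "0.56 0.92 0 0" --pt "0.42 1.0 0 0" --pt "0.28 1.04 0 0" --pt "0.09 1.06 0 0" --pt "-0.09 1.06 0 0" --pt "-0.28 1.04 0 0" --pt "0 0 0 0"

```text
time_s: 15.05
eef_pos: [515.0, -60.5, 287.6]
ee_rot: [0.003, 0.321, 0.947, -0.001]
force: [5.6, -5.4, 3.3]
grip_width: 0.2
```

Call:
apply_moves --pt "-0.45 0.97 0 0" --pt "-0.62 0.88 0 0" --pt "-0.75 0.75 0 0" --pt "-0.88 0.62 0 0" --pt "-0.97 0.45 0 0" --pt "-1.04 0.28 0 0" --pt "0 0 0 0"

```text
time_s: 15.75
eef_pos: [575.4, -59.0, 287.5]
ee_rot: [0.001, 0.321, 0.947, -0.002]
force: [-1.7, -7.4, 6.5]
grip_width: 0.2
```

Call:
apply_moves --pt "-1.06 0.09 0 0" --pt "-1.06 -0.09 0 0" --pt "-1.04 -0.28 0 0" --pt "-0.97 -0.45 0 0" --pt "-0.88 -0.62 0 0" --pt "0 0 0 0"

```text
time_s: 16.35
eef_pos: [605.9, -99.8, 287.5]
ee_rot: [-0.0, 0.322, 0.947, -0.001]
force: [-6.6, -3.4, 7.8]
grip_width: 0.202
```

Call:
apply_moves --pt "-0.75 -0.75 0 0" --pt "-0.62 -0.88 0 0" --pt "-0.45 -0.97 0 0" --pt "-0.28 -1.04 0 0" --pt "-0.09 -1.06 0 0" --pt "0 0 0 0"

```text
time_s: 16.95
eef_pos: [594.4, -149.4, 287.6]
ee_rot: [-0.0, 0.321, 0.947, 0.0]
force: [-4.5, 2.1, 7.0]
grip_width: 0.2
```

```bash
python3 - <<'E'
from h import *
from rig import capture,readout
for n,b in (("scene",(190,240,120,90)),):
    c=capture(n); cv2.imwrite(f"pics/{n}9.png",c["img"][:,:,::-1]); crop(f"pics/{n}9.png",f"pics/{n}9c.png",*b,6)
s=readout.sense(); print(s['grip_width']*85.4,s['force'],s['wrist_torque'],s['eef_pos'])
E
```

```text
16.702569383246924 [-4.74050605  1.57046575  6.64700657] [0.26388082 0.81399343 0.0203175 ] [ 594.59642512 -149.11183653  287.53604699]
```

View pics/scene9.png

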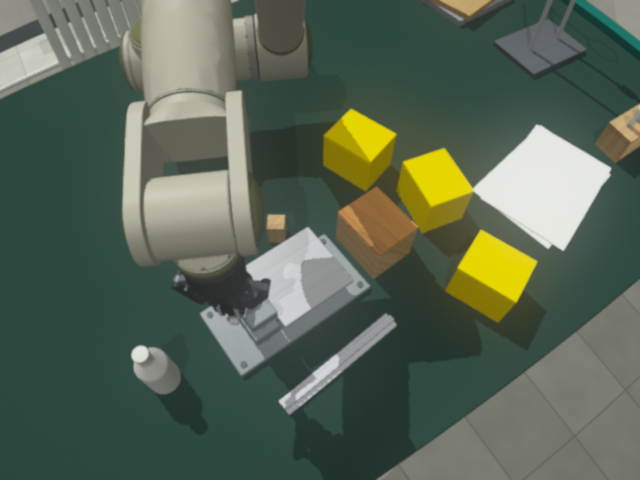

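Call:
apply_moves --pt "0.09 -1.06 0 0" --pt "0.28 -1.04 0 0" --pt "0.45 -0.97 0 0" --pt "0.62 -0.88 0 0" --pt "0.75 -0.75 0 0" --pt "0.88 -0.62 0 0" --pt "0.97 -0.45 0 0" --pt "1.04 -0.28 0 0"

```text
time_s: 17.8
eef_pos: [518.4, -165.8, 287.6]
ee_rot: [0.002, 0.321, 0.947, 0.001]
force: [5.7, 4.6, 4.1]
grip_width: 0.203
```

Call:
apply_moves --pt "1.06 -0.09 0 0" --pt "1.06 0.09 0 0" --pt "1.04 0.28 0 0" --pt "0.97 0.45 0 0" --pt "0.88 0.62 0 0" --pt "0.75 0.75 0 0" --pt "0.62 0.88 0 0" --pt "0 0 0 0"

```text
time_s: 18.6
eef_pos: [486.7, -103.1, 287.6]
ee_rot: [0.003, 0.321, 0.947, 0.0]
force: [7.2, 0.4, 3.6]
grip_width: 0.201
```

```bash
python3 - <<'E'
from h import *
from rig import capture,readout
for n,b in (("scene",(230,180,200,150)),("top",(230,180,160,120))):
    c=capture(n); cv2.imwrite(f"pics/{n}10.png",c["img"][:,:,::-1]); crop(f"pics/{n}10.png",f"pics/{n}10c.png",*b,4 if n=="scene" else 5)
s=readout.sense(); print(s['grip_width']*85.4,s['force'],s['wrist_torque'],s['eef_pos'])
E
```

```text
17.32804071425151 [6.08687166 0.55854686 3.23225034] [ 0.1920431  -1.12087475  0.01862111] [ 486.65544875 -103.475743    287.65784197]
```

View pics/scene10c.png

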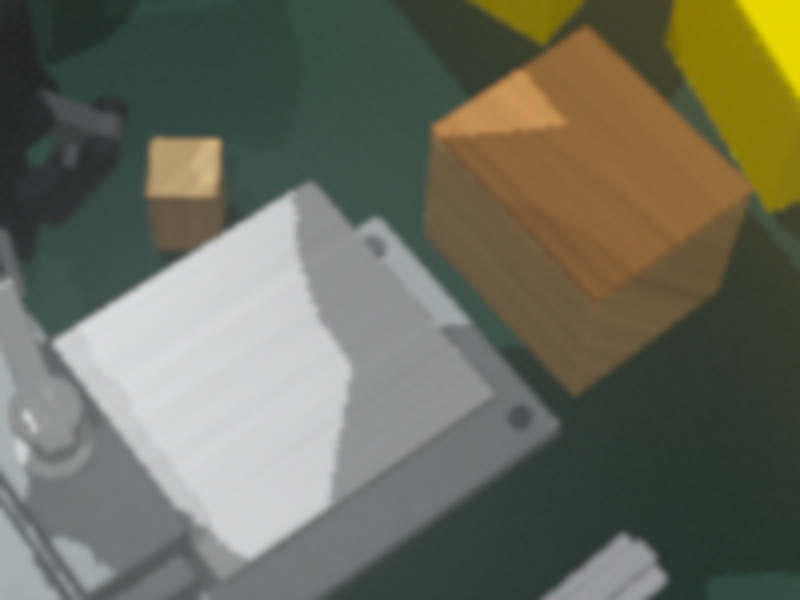

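View pics/top10c.png

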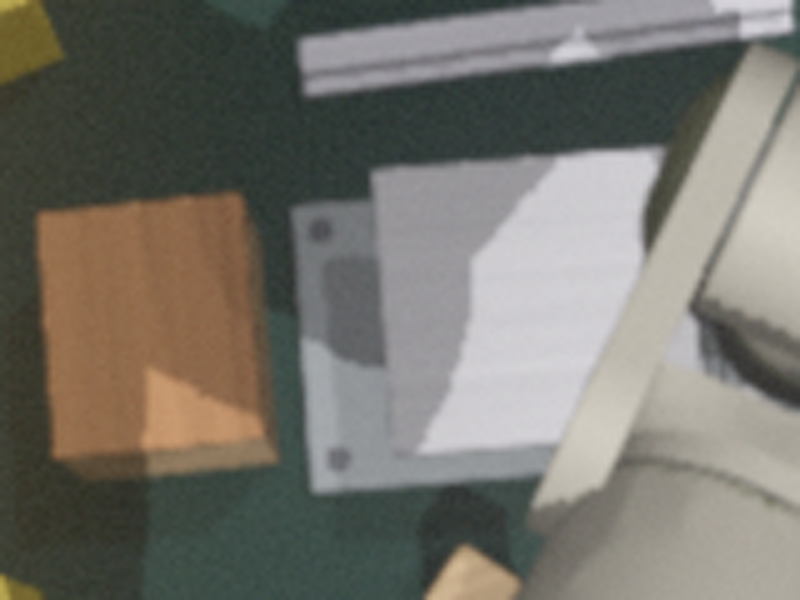

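```bash
cat > fit.py <<'E'
from h import *
from scipy.optimize import least_squares
from scipy.ndimage import map_coordinates
np.set_printoptions(precision=2,suppress=True,linewidth=140)
def px(p,x,y,s): return (np.array(p,float)+.5)/s-.5+[x,y]
def edge(img,a,b):
    # refine line a-b: returns points on edge
    d=(b-a)/np.linalg.norm(b-a);n=np.array([-d[1],d[0]]);pts=[]
    L=np.linalg.norm(b-a)
    for t in np.linspace(0.12,.88,max(8,int(L))):
        o=a+t*(b-a);r=np.arange(-2.5,2.51,.1);q=o+r[:,None]*n
        v=np.stack([map_coordinates(img[:,:,k],[q[:,1],q[:,0]],order=1) for k in range(3)],1)
        g=np.linalg.norm(np.gradient(cv2.GaussianBlur(v,(1,11),2.5),axis=0),axis=1)
        i=g.argmax()
        if 3<i<len(r)-4: 
            w=g[max(0,i-8):i+9]**2; pts.append(o+n*(r[max(0,i-8):i+9]*w).sum()/w.sum())
    pts=np.array(pts,np.float32)
    l=cv2.fitLine(pts,cv2.DIST_HUBER,0,.01,.01).ravel()
    return l
def corners(img,quad,closed=True):
    N=len(quad);ls=[edge(img,quad[i],quad[(i+1)%N]) for i in range(N)]
    out=[]
    for i in range(N):
        l,m=ls[i-1],ls[i]
        A=np.c_[l[:2],-m[:2]];s=np.linalg.solve(A,m[2:]-l[2:]);out.append(l[2:]+s[0]*l[:2])
    return np.array(out)
E
cat > run.py <<'E'
from fit import *
I={k:cv2.GaussianBlur(cv2.imread(f'pics/{k}.png'),(3,3),0).astype(float) for k in('scene0','top0','scene10','top10')}
S=lambda p:px(p,220,180,4); T=lambda p:px(p,230,195,5); S2=lambda p:px(p,230,180,4); T2=lambda p:px(p,230,180,5)
# order -x+y,+x+y,+x-y,-x-y
o={}
o['scene0','q']=S([(626,26),(792,187),(638,299),(471,128)])
o['top0','q']=T([(53,384),(38,137),(243,117),(262,370)])
o['scene10','q']=S2([(588,25),(752,187),(598,299),(432,128)])
o['top10','q']=T2([(55,460),(38,212),(242,192),(263,443)])
o['scene0','p']=S([(352,206),(530,415),(268,598),(108,357)])
o['top0','p']=T([(398,385),(373,105),(676,82),(701,362)])
o['scene10','p']=S2([(311,182),(494,393),(237,565),(55,340)])
for k in list(o):
    c=corners(I[k[0]],o[k]); print(k,np.abs(c-o[k]).max(1)); o[k]=c if np.abs(c-o[k]).max()<2.5 else o[k]
o['top10','p']=T2([(396,457),(372,170)])
o['scene0','b']=S([(415,217),(601,423)]);o['top0','b']=T([(313,417),(292,130)])
o['scene10','b']=S2([(377,216),(561,426)]);o['top10','b']=T2([(312,493),(292,206)])
o['scene0','h']=px([(330,65),(655,495),(148,185)],195,250,8);o['top0','h']=px([(205,553),(163,135),(372,540)],350,190,8)
def r2(a):return np.array([[np.cos(a),-np.sin(a)],[np.sin(a),np.cos(a)]])
def pts(p,k,which):
    x,y,a,yc,z1,z2,qx,qy,qa,qz=p[:10]
    if which=='q': return np.c_[np.array([(-60,50),(60,50),(60,-50),(-60,-50)])@r2(qa).T+[qx,qy],[qz]*4]
    if which=='p': z=z1 if k.endswith('e0') or k=='top0' else z2; L=np.array([(-70,yc+75),(70,yc+75),(70,yc-75),(-70,yc-75)])
    if which=='b': z=14;L=np.array([(-75,225),(75,225)])
    if which=='h': z=150;L=np.array([(-62,25),(62,25),(-62,-25)])
    return np.c_[L@r2(a).T+[x,y],[z]*len(L)]
def res(p,zp=True):
    R_=[]
    for (k,w),ob in o.items():
        P=pts(p,k,w)[:len(ob)]; i=10 if k[0]=='s' else 16
        n='scene' if k[0]=='s' else 'top'; e=np.array(CAM[n][4])
        P=(P-e)@R.from_rotvec(p[i+3:i+6]).as_matrix()+e-p[i:i+3]
        R_.append(((proj(n,P)-ob)/(.3 if w in'qp' else .6)).ravel())
    pr=np.r_[p[10:13]/2,p[13:16]/.003,p[16:19]/2,p[19:22]/.003]
    if zp: pr=np.r_[pr,(p[4]-73.8)/.15,(p[5]-96.5)/.3]
    return np.r_[np.concatenate(R_),pr]
p0=np.r_[546,-111,.083,105,74,96.5,525,181,.09,101,np.zeros(12)]
for zp in(True,False):
    f=least_squares(res,p0,args=(zp,),loss='soft_l1');sd=np.sqrt(np.diag(np.linalg.inv(f.jac.T@f.jac)))
    print(zp,f.x[:10],'\n',sd[:10],f.x[10:],2*f.cost,len(f.fun)); print('plinth-z2',f.x[9]-f.x[5])
i=0
for k,ob in o.items():
    r=f.fun[i:i+2*len(ob)]*(.3 if k[1] in'qp' else .6);i+=2*len(ob);print(k,r)
E
python3 run.py
```

```text
('scene0', 'q') [0.71 0.45 0.37 0.42]
('top0', 'q') [0.91 0.72 0.27 1.99]
('scene10', 'q') [0.11 0.71 0.27 0.7 ]
('top10', 'q') [0.34 0.46 2.15 1.18]
('scene0', 'p') [0.63 0.08 2.32 0.58]
('top0', 'p') [0.8  0.55 0.24 0.36]
('scene10', 'p') [1.14 0.48 1.6  1.74]
True [ 543.98 -108.97    0.08  106.37   73.81   96.58  523.56  183.6     0.1   103.5 ] 
 [2.56 3.   0.   0.59 0.15 0.31 2.59 2.93 0.   1.14] [ 0.31 -0.78  7.52  0.   -0.    0.   -0.31  0.78 -0.12  0.    0.   -0.  ] 167.36460001951036 102
plinth-z2 6.918431882714273
False [ 543.95 -108.69    0.08  106.03   76.31   99.29  523.53  183.52    0.1   105.53] 
 [2.51 2.95 0.   0.58 1.7  1.44 2.56 2.89 0.   1.49] [ 0.38 -0.8   9.8   0.   -0.    0.   -0.38  0.81  0.76  0.    0.   -0.  ] 163.6903736227699 100
plinth-z2 6.241920935362117
('scene0', 'q') [-0.01  0.35 -0.03 -0.12 -0.09 -0.13  0.46 -0.01]
('top0', 'q') [ 0.01 -1.13  0.17 -0.14 -0.2  -0.    0.06  0.32]
('scene10', 'q') [-0.06 -0.   -0.29 -0.43 -0.46 -0.04  0.36  0.27]
('top10', 'q') [-0.03 -0.07 -0.09 -0.17 -2.39  0.3   0.8  -0.08]
('scene0', 'p') [ 0.8  -0.23  0.73 -0.79 -2.96  1.61 -2.96  2.02]
('top0', 'p') [ 0.14  0.12 -0.55  0.32  0.05  0.04  0.13  0.03]
('scene10', 'p') [ 0.39  0.    0.23 -0.61 -2.63  1.41 -0.12  0.26]
('top10', 'p') [-0.61 -0.2  -0.22 -0.07]
('scene0', 'b') [ 0.59 -0.36 -0.19  0.65]
('top0', 'b') [0.15 0.16 0.26 0.16]
('scene10', 'b') [ 0.09 -0.11 -0.19 -0.1 ]
('top10', 'b') [ 0.35 -0.04  0.26 -0.04]
('scene0', 'h') [ 1.5  -0.66  1.45 -0.27 -0.54 -0.33]
('top0', 'h') [ 0.25  0.34  0.12 -0.13  1.15  0.15]
```

```bash
sed -i "s/^def r2/for k in [('scene0','p'),('scene10','p')]: o[k]=o[k][:2]\nfor k in [('top0','q'),('top10','q')]: o[k]=o[k][:2] if k[0]=='top10' else o[k][:3]\ndef r2/" run.py; python3 run.py | grep -v "^('.*') \[[0-9.]* "
```

```text
True [ 545.75 -110.99    0.08  105.47   73.81   96.58  524.95  181.32    0.1   102.5 ] 
 [2.39 2.51 0.   0.5  0.15 0.3  2.43 2.51 0.   1.15] [-0.08 -0.34  0.76  0.    0.    0.    0.08  0.35  0.23  0.    0.   -0.  ] 37.90470965293073 88
plinth-z2 5.924222578573051
False [ 545.65 -110.76    0.08  105.2    75.39   98.68  524.94  181.26    0.1   103.92] 
 [2.39 2.57 0.   0.54 1.39 1.41 2.43 2.55 0.   1.51] [-0.03 -0.37  1.35  0.    0.    0.    0.03  0.37  0.74  0.    0.   -0.  ] 35.66505051769565 86
plinth-z2 5.237121329838104
('scene0', 'q') [-0.05  0.12  0.28 -0.1  -0.1   0.12  0.12 -0.06]
('top0', 'q') [-0.02 -1.02  0.18  0.02 -0.23  0.21]
('scene10', 'q') [-0.1  -0.23  0.02 -0.4  -0.47  0.22  0.02  0.22]
('top10', 'q') [-0.06  0.03 -0.07 -0.01]
('scene10', 'p') [-0.36  0.11 -0.09 -0.03]
('top10', 'p') [-0.45 -0.29 -0.04 -0.12]
('top0', 'b') [-0.1   0.09  0.04  0.1 ]
('scene10', 'b') [-0.09 -0.23  0.05  0.2 ]
```

Call:
apply_moves --pt "0.45 0.97 0 0" --pt "0.28 1.04 0 0" --pt "0.09 1.06 0 0" --pt "-0.09 1.06 0 0" --pt "-0.28 1.04 0 0" --pt "-0.45 0.97 0 0" --pt "0 0 0 0"

```text
time_s: 19.4
eef_pos: [524.3, -55.8, 287.6]
ee_rot: [0.003, 0.321, 0.947, -0.001]
force: [5.5, -7.5, 4.3]
grip_width: 0.199
```

Call:
apply_moves --pt "-0.62 0.88 0 0" --pt "-0.75 0.75 0 0" --pt "-0.88 0.62 0 0" --pt "-0.97 0.45 0 0" --pt "-1.04 0.28 0 0" --pt "0 0 0 0" --pt "0 0 0 0"

```text
time_s: 20.1
eef_pos: [575.0, -58.7, 287.5]
ee_rot: [0.001, 0.321, 0.947, -0.002]
force: [-2.8, -8.6, 6.1]
grip_width: 0.2
```

```bash
python3 - <<'E'
from h import *
from rig import capture,readout
for n,b in (("scene",(230,180,200,150)),("top",(230,180,160,120))):
    c=capture(n); cv2.imwrite(f"pics/{n}11.png",c["img"][:,:,::-1]); crop(f"pics/{n}11.png",f"pics/{n}11c.png",*b,4 if n=="scene" else 5)
s=readout.sense(); print(s['grip_width']*85.4,s['force'],s['eef_pos'])
d=s['eef_pos'][:2]-[546,-110.6]; th=np.arctan2(d[1],d[0])-4*np.pi; c=.085-th; print(np.linalg.norm(d),c,72+2.5465*c)
E
```

```text
17.160696308640254 [-3.4197036  -8.60193224  6.46941669] [574.87334788 -58.64869114 287.56569295]
59.435752791658125 11.58784207101045 101.5084398338281
```

View pics/scene11c.png

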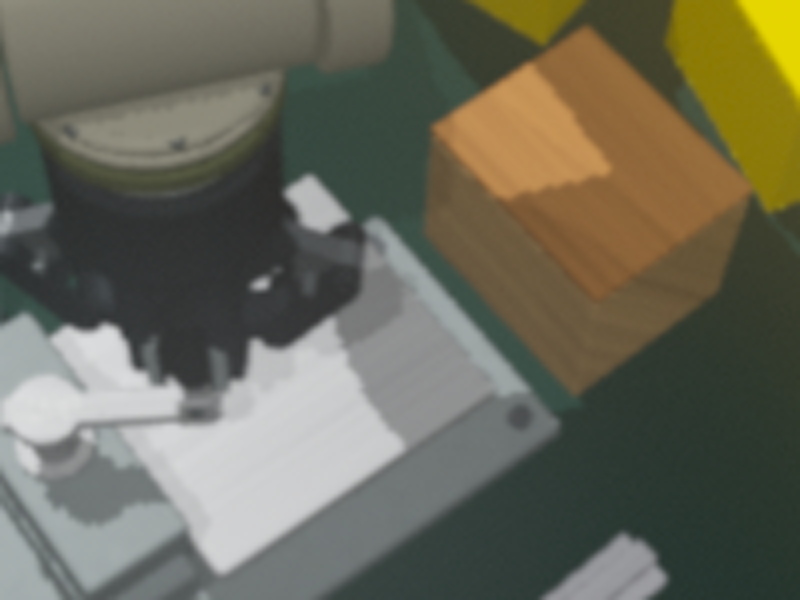

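View pics/top11c.png

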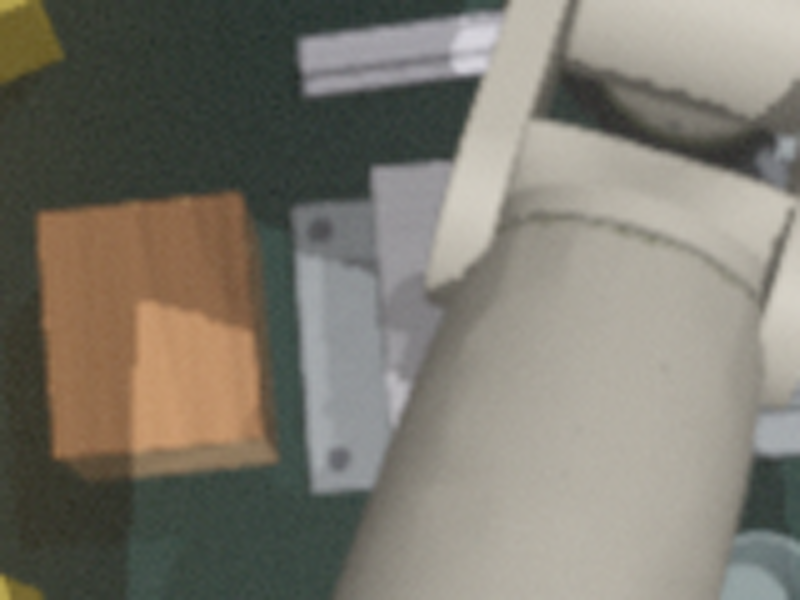

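Call:
apply_moves --pt "0 0 0 0" --pt "0 0 0 0" --pt "0 0 0 0" --pt "0 0 0 0" --pt "0 0 -2 0" --pt "0 0 -3 0" --pt "0 0 -3 0" --pt "0 0 0 0" --grip 4.5

```text
time_s: 21.0
eef_pos: [575.4, -57.0, 370.6]
ee_rot: [0.004, 0.321, 0.947, 0.0]
force: [-0.4, 0.7, -0.2]
grip_width: 0.523
```

Call:
apply_moves --pt "-0.8 -4.4 0 0" --pt "-0.8 -4.4 0 0" --pt "-0.8 -4.4 0 0" --pt "-0.8 -4.4 0 0" --pt "-0.8 -4.4 0 0" --pt "-0.8 -4.4 0 0" --pt "0 0 0 0" --pt "0 0 0 0"

```text
time_s: 21.8
eef_pos: [452.1, -296.2, 365.8]
ee_rot: [-0.001, 0.322, 0.947, 0.0]
force: [1.0, 0.7, 0.7]
grip_width: 0.528
```

```bash
python3 - <<'E'
from h import *
from rig import capture,readout
for n,b in (("scene",(230,180,200,150)),("top",(230,180,200,120))):
    c=capture(n); cv2.imwrite(f"pics/{n}12.png",c["img"][:,:,::-1]); crop(f"pics/{n}12.png",f"pics/{n}12c.png",*b,4)
s=readout.sense(); print(s['grip_width']*85.4,s['force'],s['eef_pos'],s['time_s'])
E
```

```text
45.16458022696812 [-0.16794635  0.85590589  0.27158606] [ 452.8239018  -294.97062128  366.23702945] 21.9
```

View pics/scene12c.png

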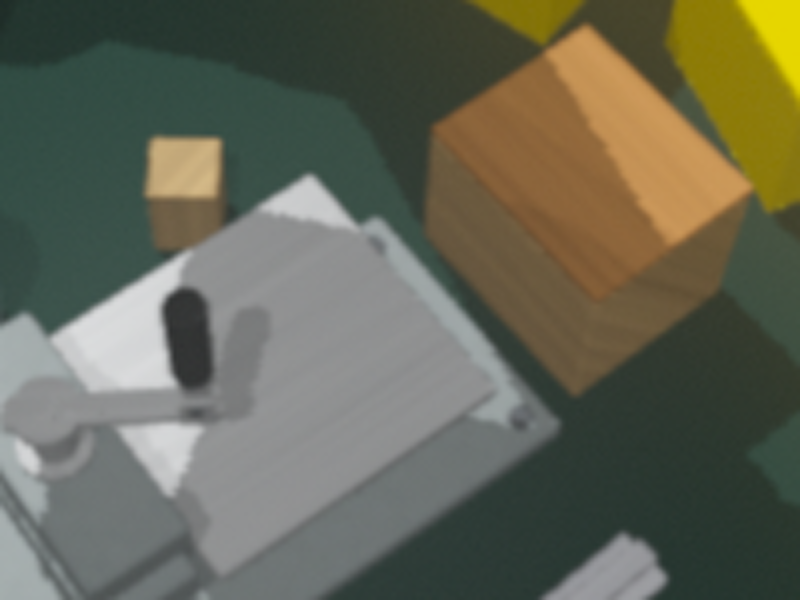

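View pics/top12c.png

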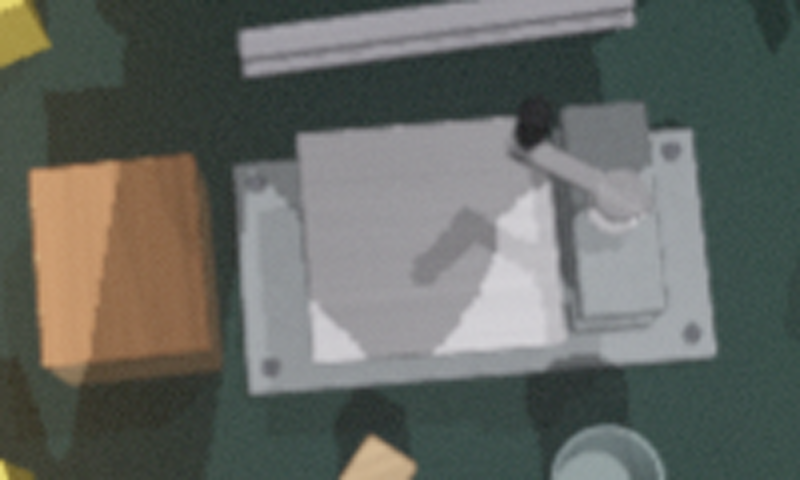

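```bash
sed -e "s/'scene10','top10')}/'scene10','top10','scene12','top12')}/" -e "s/^for k in list(o):/o['scene12','p']=S2([(311,174),(497,385),(218,578),(52,330)]);o['scene12','q']=o['scene10','q'].copy()\no['top12','p']=px([(313,362),(297,132),(525,117),(567,345)],230,180,4);o['top12','q']=px([(45,366),(30,170),(194,153),(212,353)],230,180,4)\nfor k in list(o):/" \
 -e "s/\[('scene0','p'),('scene10','p')\]/[('scene0','p'),('scene10','p'),('scene12','p'),('top12','p')]/" -e "s/\[('top0','q'),('top10','q')\]: .*/[('top0','q'),('top10','q'),('top12','q')]: o[k]=o[k][:3] if k[0]=='top0' else o[k][:2]/" \
 -e "s/else z2; L/else (z2 if k.endswith('10') else p[22]); L/" -e "s/np.zeros(12)\]/np.zeros(12),101.5]/" -e "s/(p\[5\]-96.5)\/.3\]/(p[5]-96.5)\/.3,(p[22]-101.5)\/.4]/" \
 -e "s/print('plinth-z2',f.x\[9\]-f.x\[5\])/print('PLINTH-z3',f.x[9]-f.x[22],'z3',f.x[22],sd[22]);C=np.linalg.inv(f.jac.T@f.jac);print('sd diff',np.sqrt(C[9,9]+C[22,22]-2*C[9,22]))/" run.py > run3.py; python3 run3.py
python3 - <<'E'
from h import *
np.set_printoptions(precision=1,suppress=True)
def px(p,x,y,s): return (np.array(p,float)+.5)/s-.5+[x,y]
print(tri(px([(185,302),(45,408)],230,180,4),px([(536,112),(619,195)],230,180,4)))
ax=np.array([545.8,-110.8]);a=.083
for c in (11.5,11.6,11.7):
  u=np.array([np.cos(a-c),np.sin(a-c)]);h=ax+60*u
  for f in (80,90):
    P=np.r_[h-u*66*np.cos(np.radians(f)),197+66*np.sin(np.radians(f))]
    print(c,f,P,[( (proj(n,P)[0]+.5-[230,180])*4-.5) for n in('scene','top')])
E
```

```text
('scene0', 'q') [0.71 0.45 0.37 0.42]
('top0', 'q') [0.91 0.72 0.27 1.99]
('scene10', 'q') [0.11 0.71 0.27 0.7 ]
('top10', 'q') [0.34 0.46 2.15 1.18]
('scene0', 'p') [0.63 0.08 2.32 0.58]
('top0', 'p') [0.8  0.55 0.24 0.36]
('scene10', 'p') [1.14 0.48 1.6  1.74]
('scene12', 'p') [0.34 0.6  1.33 1.43]
('scene12', 'q') [0.45 0.41 0.39 0.41]
('top12', 'p') [0.97 0.24 1.43 1.59]
('top12', 'q') [0.62 0.64 2.14 1.1 ]
True [ 546.01 -110.83    0.08  105.55   73.79   96.54  524.92  181.75    0.1   101.9 ] 
 [2.34 2.57 0.   0.5  0.15 0.29 2.36 2.54 0.   1.04] [ -0.03  -0.69   1.04   0.     0.     0.     0.03   0.7   -0.01   0.     0.    -0.   101.7 ] 53.367376352626366 109
PLINTH-z3 0.20224532078769641 z3 101.69936670609371 0.43585974610865097
sd diff 1.0784277985441129
False [ 545.86 -110.42    0.08  105.21   75.23   98.57  524.81  181.8     0.1   103.64] 
 [2.34 2.66 0.   0.55 1.41 1.45 2.37 2.61 0.   1.49] [  0.03  -0.74   2.13   0.     0.     0.    -0.04   0.74   0.61   0.     0.    -0.   104.42] 49.6447921337549 106
PLINTH-z3 -0.7876371121900974 z3 104.42465613160063 1.5666400655776287
sd
[... 715 characters left out ...]
('scene10', 'b') [-0.04 -0.22  0.11  0.13]
('top10', 'b') [ 0.17 -0.16  0.1  -0.15]
('scene0', 'h') [ 0.55 -0.61  0.92  0.25 -1.73 -0.12]
('top0', 'h') [ 0.15  0.19  0.03 -0.25  1.04  0.02]
[[ 573.8  -56.9  264.1    2.5]
 [ 545.9 -109.7  184.8    0.5]]
11.5 80 [565.7 -66.5 262. ] [array([147.7, 300.8]), array([552.2, 127.4])]
11.5 90 [570.3 -56.  263. ] [array([179. , 295.7]), array([532.1, 118.2])]
11.6 80 [570.  -68.7 262. ] [array([148.2, 312.6]), array([556.3, 119.3])]
11.6 90 [575.7 -58.8 263. ] [array([179.8, 310.3]), array([537.1, 108.2])]
11.7 80 [574.1 -71.3 262. ] [array([147.4, 324.5]), array([561.1, 111.7])]
11.7 90 [580.7 -62.  263. ] [array([179., 325.]), array([543.2,  98.8])]
```

```bash
python3 - <<'E'
from h import *
crop('pics/scene12.png','pics/s12p.png',325,180,105,105,6)
crop('pics/top12.png','pics/t12p.png',230,210,70,70,8)
E
```

```text
(no output)
```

View pics/s12p.png

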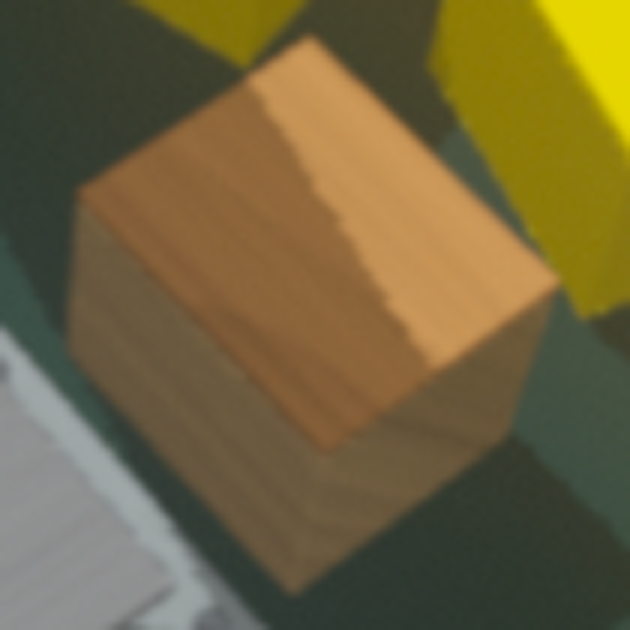

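View pics/t12p.png

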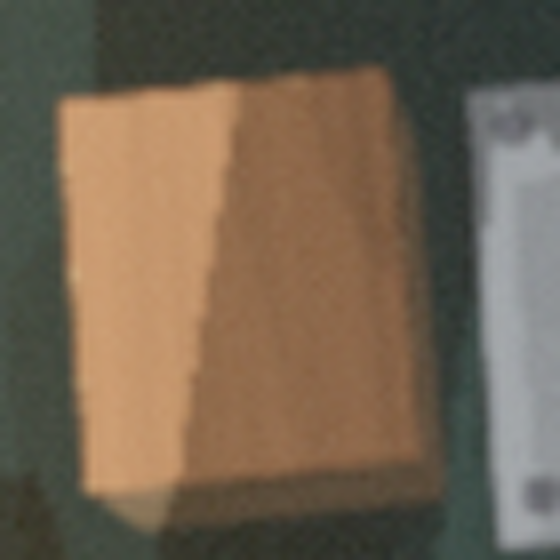

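```bash
python3 - <<'E'
from fit import *
s=px([(312,36),(557,285),(325,448),(80,192),(70,355),(293,595),(508,440)],325,180,6)
t=px([(83,492),(60,100),(388,68),(418,462),(440,498),(150,530)],230,210,8)
def r2(a):return np.array([[np.cos(a),-np.sin(a)],[np.sin(a),np.cos(a)]])
C=np.array([(-60,50),(60,50),(60,-50),(-60,-50)])
def res(p,use):
    B=C@r2(p[2]).T+p[:2]
    T=np.c_[B,[p[3]]*4];G=np.c_[B,[0]*4]
    r=[]
    if 's' in use: r.append((proj('scene',np.r_[T,G[[3,2,1]]]-np.r_[p[4:7]])-s).ravel()/.4)
    if 't' in use: r.append((proj('top',np.r_[T,G[[3,0]]]-np.r_[p[7:10]])-t).ravel()/.4)
    return np.concatenate(r+[p[4:10]/1.5])
for u in('s','t','st'):
    f=least_squares(res,np.r_[525,181,.09,100,np.zeros(6)],args=(u,),loss='soft_l1');sd=np.sqrt(np.diag(np.linalg.inv(f.jac.T@f.jac)))
    print(u,f.x,sd[:4]);print(f.fun[:-6].reshape(-1,2)*.4)
E
```

```text
s [525.86 182.34   0.1  101.08   0.     0.     1.38   0.     0.     0.  ] [1.9  1.9  0.01 1.84]
[[ 0.16  0.28]
 [ 1.05 -0.35]
 [ 0.12  0.85]
 [-0.39 -0.17]
 [-0.71 -0.52]
 [-0.35  0.49]
 [ 0.28 -0.38]]
t [525.7  180.41   0.09  99.66   0.     0.    -0.    -0.     0.     0.1 ] [1.68 1.69 0.01 4.6 ]
[[ 0.18 -0.04]
 [-0.08 -0.04]
 [-0.1   0.09]
 [ 0.04 -0.13]
 [ 0.66  0.32]
 [-1.6  -0.13]]
st [525.81 181.28   0.09 100.79  -0.2   -0.89   0.88   0.2    0.89   0.31] [1.19 1.45 0.   1.62]
[[ 0.22  0.3 ]
 [ 1.03 -0.24]
 [ 0.01  0.89]
 [-0.41 -0.2 ]
 [-0.73 -0.62]
 [-0.44  0.48]
 [ 0.28 -0.34]
 [ 0.19  0.  ]
 [-0.2  -0.03]
 [-0.2  -0.01]
 [ 0.08 -0.21]
 [ 0.73  0.31]
 [-1.52 -0.05]]
```

```bash
python3 - <<'E'
from rig import nets
for n in("scene","top"):
    for t in ["rail_mid","beaker_mid","woodblock_mid","washbottle_mid"]:
        print(n,t,[(round(d["location"][0]*640),round(d["location"][1]*480),round(d["score"],2)) for d in nets.boxes_of(n,t)][:2])
E
```

```text
scene rail_mid [(337, 363, 0.86)]
scene beaker_mid [(212, 244, 0.85)]
scene woodblock_mid [(275, 228, 0.94)]
scene washbottle_mid [(158, 369, 0.97)]
top rail_mid [(338, 191, 0.62), (456, 236, 0.29)]
top beaker_mid [(381, 301, 0.83), (347, 243, 0.67)]
top woodblock_mid [(323, 299, 0.78)]
top washbottle_mid [(454, 237, 0.69)]
```

View pics/scene12.png

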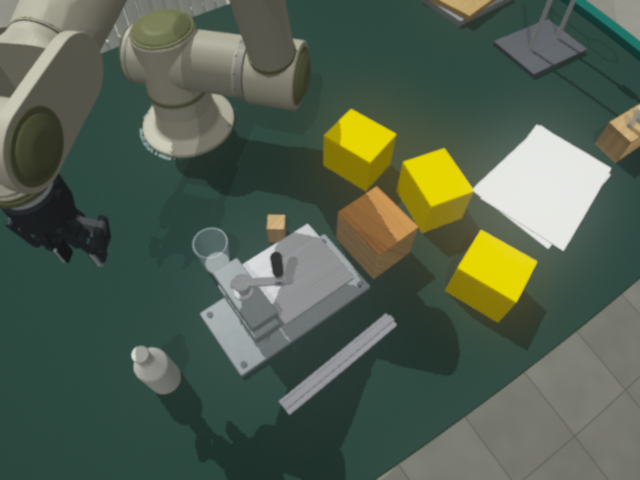

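The handle is upright at scene (277,265), the platform is raised, the robot is clear of everything and the bystanders are where they were. I'm handing in.

```bash
python3 -c "
from rig import ctrl
print(ctrl.finish_job())"
```

```text
the job is handed in; nothing more can be done
None
```

I folded the crank handle fully upright, then cranked the platform up about 1.7 turns clockwise until it was level with the wooden plinth, as far as I could measure. I then let go and handed in at about 22 s, with the robot clear of everything.

- **Folding:** The first pinch slipped off with the handle at about 66°. I pushed it the rest of the way with closed fingers until it met its stop (about 18 N sideways, 20 N in all, at the tool). A picture then showed it at 90°. The crank had not visibly turned before that.
- **Level:** By crank angle the platform stands at about 101.5 mm. My plinth estimates were 101.9 ± 1.0, 101.1 ± 1.8 and 100.8 ± 1.6 mm. Two direct image comparisons disagreed slightly: one put the platform 0.2 mm low, the other 0.8 mm high. Both are inside the 2 mm tolerance, but their uncertainty is 1.1 to 1.4 mm, so I can't confirm the level to better than that.
- **Last checks:** After release the handle still stood upright, within about 1 mm over its length. The networks found the rail, beaker, wooden block and wash bottle within 4 pixels of where they started, so nothing shows as disturbed.

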